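# Load, clip, drain and unclip the spool tray

## Task

Put every chrome spool fully down on a spindle of the drain tray, one to a spindle, and move every sprung sensor clip from the parking rail onto the top edge of the tray's high back wall, handles up, each gripping the wall by itself. Then lift the tray by its red bar to 35 degrees (within the green 30 to 40 degree band, never past 45), keep it there for two seconds so that the spools drain, and lower it gently until it is level again, with everything still on it. Last, put all the clips back on the parking rail's plate, handles up, leaving the spools on their spindles; do not disturb the peg bar, the bottle or the screwdriver.

Things in the scene. Friction and masses are not known exactly. Their poses are not given: they have to be found in the camera images.
- tray (a joint): tilt of the drain tray about its hinge, rad: 0 = level on its pan, grows as the bar is lifted; no stop before 1.1; falls back level if let go
- edge (a point): middle of the top of the tray's high back wall, an upright aluminium edge 5 mm thick and 264 mm long along its y, 50 mm high over the tray's floor; at the level tray 86 mm above the bench. Axes turn with the tray: x away from the lifting bar, y along the wall, z up the wall. The hinge axis lies parallel to y, through x = +15, z = -52 mm of this point
- bar (a point): middle of the tray's red lifting bar: round, 12 mm thick, 100 mm long along the tray's y, 56 mm above the bench when level, 42 mm of free space to the tray behind it; 190 mm from edge along -x and 30 mm lower. From the hinge axis it lies 205 mm along -x and 22 mm up (tray axes)
- spindle0 (a point): foot of upright spindle 0 (right, at y = -85 mm of the tray), where it leaves the tray's floor; 12 mm thick, 54 mm tall, the top 8 mm tapered to 4 mm; 90 mm in front of the back wall; axes as the tray
- spindle1 (a point): foot of upright spindle 1 (middle of the tray), where it leaves the tray's floor; 12 mm thick, 54 mm tall, the top 8 mm tapered to 4 mm; 90 mm in front of the back wall; axes as the tray
- spindle2 (a point): foot of upright spindle 2 (left, at y = +85 mm of the tray), where it leaves the tray's floor; 12 mm thick, 54 mm tall, the top 8 mm tapered to 4 mm; 90 mm in front of the back wall; axes as the tray
- rail_top (a point): middle of the top edge of the parking rail's steel plate, 62 mm above the bench; plate 5 mm thick along x, 240 mm long along y, clear for 50 mm below its top; z up
- rail: parking rail: grey foot 70 x 250 x 12 mm carrying an upright steel plate, top at 62 mm. Origin: centre of the underside, y along the plate
- clip_a: yellow sprung sensor clip (like a clothes peg), 84 mm tall, 22 mm wide, on the rail, jaws down. Origin mid-gap between the jaw tips; z up, x the opening direction. Fixed leg on -x: plate, outer face x = -11 mm; pod outside it at z 8 to 26, to x = -21. Lever on +x: pivot z = 40; handle leans out (outer face x = +18 at z 60, +26 at z 80). Jaw pads z 0 to 12; an edge may go in 30 mm
- clip_b: red sprung sensor clip (like a clothes peg), 84 mm tall, 22 mm wide, on the rail, jaws down. Origin mid-gap between the jaw tips; z up, x the opening direction. Fixed leg on -x: plate, outer face x = -11 mm; pod outside it at z 8 to 26, to x = -21. Lever on +x: pivot z = 40; handle leans out (outer face x = +18 at z 60, +26 at z 80). Jaw pads z 0 to 12; an edge may go in 30 mm
- clip_c: green sprung sensor clip (like a clothes peg), 84 mm tall, 22 mm wide, on the rail, jaws down. Origin mid-gap between the jaw tips; z up, x the opening direction. Fixed leg on -x: plate, outer face x = -11 mm; pod outside it at z 8 to 26, to x = -21. Lever on +x: pivot z = 40; handle leans out (outer face x = +18 at z 60, +26 at z 80). Jaw pads z 0 to 12; an edge may go in 30 mm
- clip_a_lever (a joint): lever of the yellow clip, rad: -0.13 = jaws shut on nothing, 0 = shut on a 5 mm edge, 0.34 = fully open (stop). Squeeze the handles along the clip's x, between z = 44 and 84 mm, TCP over x = 0: 10 to 13 N shut them to 22 mm, both faces then upright and parallel, and open the jaw tips from x = -2.5 to about +15 mm
- clip_b_lever (a joint): lever of the red clip, rad: -0.13 = jaws shut on nothing, 0 = shut on a 5 mm edge, 0.34 = fully open (stop). Squeeze the handles along the clip's x, between z = 44 and 84 mm, TCP over x = 0: 10 to 13 N shut them to 22 mm, both faces then upright and parallel, and open the jaw tips from x = -2.5 to about +15 mm
- clip_c_lever (a joint): lever of the green clip, rad: -0.13 = jaws shut on nothing, 0 = shut on a 5 mm edge, 0.34 = fully open (stop). Squeeze the handles along the clip's x, between z = 44 and 84 mm, TCP over x = 0: 10 to 13 N shut them to 22 mm, both faces then upright and parallel, and open the jaw tips from x = -2.5 to about +15 mm
- spool_a: chrome spool, 44 mm across its two 8 mm thick flanges, 44 mm tall, 32 mm core, 17 mm bore right through, 80 g, standing on the bench. Origin: centre of the underside, z along the bore
- spool_b: chrome spool, 44 mm across its two 8 mm thick flanges, 44 mm tall, 32 mm core, 17 mm bore right through, 80 g, standing on the bench. Origin: centre of the underside, z along the bore
- spool_c: chrome spool, 44 mm across its two 8 mm thick flanges, 44 mm tall, 32 mm core, 17 mm bore right through, 80 g, standing on the bench. Origin: centre of the underside, z along the bore
- pegbar: bystander: aluminium bar 28 x 200 x 26 mm with pale pegs 18 mm tall on top; origin centre of underside
- bottle: bystander: clear bottle, 56 mm across, 130 mm tall; origin centre of underside
- driver: bystander: screwdriver lying on the bench, handle to its -x; origin at its underside
Not all that is in view belongs to the job. Of the things shaped like the clip_c, the green one is meant.

How it is judged (in metres and radians):
On the way, in this order (a step that is already met when the one before it is completed fails the run):
1. all spools are seated on spindles and all clips grip the back wall, with the tray level ((distance between spool_a and spindle0 below 0.007 m or distance between spool_a and spindle1 below 0.007 m or distance between spool_a and spindle2 below 0.007 m) and (distance between spool_b and spindle0 below 0.007 m or distance between spool_b and spindle1 below 0.007 m or distance between spool_b and spindle2 below 0.007 m) and (distance between spool_c and spindle0 below 0.007 m or distance between spool_c and spindle1 below 0.007 m or distance between spool_c and spindle2 below 0.007 m) and x of clip_a in the frame of edge between -0.008 and 0.008 m and y of clip_a in the frame of edge between -0.128 and 0.128 m and z of clip_a in the frame of edge between -0.034 and -0.007 m and angle between the z axis of each of clip_a, clip_b, clip_c and the z axis of edge, either way round below 0.3 rad and value of joint clip_a_lever between -0.07 and 0.09 rad and contact force between each of clip_a, clip_b, clip_c and the fingers below 0.3 N and x of clip_b in the frame of edge between -0.008 and 0.008 m and y of clip_b in the frame of edge between -0.128 and 0.128 m and z of clip_b in the frame of edge between -0.034 and -0.007 m and value of joint clip_b_lever between -0.07 and 0.09 rad and x of clip_c in the frame of edge between -0.008 and 0.008 m and y of clip_c in the frame of edge between -0.128 and 0.128 m and z of clip_c in the frame of edge between -0.034 and -0.007 m and value of joint clip_c_lever between -0.07 and 0.09 rad and value of joint tray below 0.06 rad), for 0.3 s.
2. the loaded tray is held between 29 and 41 degrees for two seconds ((distance between spool_a and spindle0 below 0.007 m or distance between spool_a and spindle1 below 0.007 m or distance between spool_a and spindle2 below 0.007 m) and (distance between spool_b and spindle0 below 0.007 m or distance between spool_b and spindle1 below 0.007 m or distance between spool_b and spindle2 below 0.007 m) and (distance between spool_c and spindle0 below 0.007 m or distance between spool_c and spindle1 below 0.007 m or distance between spool_c and spindle2 below 0.007 m) and x of clip_a in the frame of edge between -0.008 and 0.008 m and y of clip_a in the frame of edge between -0.128 and 0.128 m and z of clip_a in the frame of edge between -0.034 and -0.007 m and angle between the z axis of each of clip_a, clip_b, clip_c and the z axis of edge, either way round below 0.3 rad and value of joint clip_a_lever between -0.07 and 0.09 rad and contact force between each of clip_a, clip_b, clip_c and the fingers below 0.3 N and x of clip_b in the frame of edge between -0.008 and 0.008 m and y of clip_b in the frame of edge between -0.128 and 0.128 m and z of clip_b in the frame of edge between -0.034 and -0.007 m and value of joint clip_b_lever between -0.07 and 0.09 rad and x of clip_c in the frame of edge between -0.008 and 0.008 m and y of clip_c in the frame of edge between -0.128 and 0.128 m and z of clip_c in the frame of edge between -0.034 and -0.007 m and value of joint clip_c_lever between -0.07 and 0.09 rad and value of joint tray between 0.506 and 0.716 rad), for 1.9 s.
3. the tray is level again, with spools and clips still on it ((distance between spool_a and spindle0 below 0.007 m or distance between spool_a and spindle1 below 0.007 m or distance between spool_a and spindle2 below 0.007 m) and (distance between spool_b and spindle0 below 0.007 m or distance between spool_b and spindle1 below 0.007 m or distance between spool_b and spindle2 below 0.007 m) and (distance between spool_c and spindle0 below 0.007 m or distance between spool_c and spindle1 below 0.007 m or distance between spool_c and spindle2 below 0.007 m) and x of clip_a in the frame of edge between -0.008 and 0.008 m and y of clip_a in the frame of edge between -0.128 and 0.128 m and z of clip_a in the frame of edge between -0.034 and -0.007 m and angle between the z axis of each of clip_a, clip_b, clip_c and the z axis of edge, either way round below 0.3 rad and value of joint clip_a_lever between -0.07 and 0.09 rad and contact force between each of clip_a, clip_b, clip_c and the fingers below 0.3 N and x of clip_b in the frame of edge between -0.008 and 0.008 m and y of clip_b in the frame of edge between -0.128 and 0.128 m and z of clip_b in the frame of edge between -0.034 and -0.007 m and value of joint clip_b_lever between -0.07 and 0.09 rad and x of clip_c in the frame of edge between -0.008 and 0.008 m and y of clip_c in the frame of edge between -0.128 and 0.128 m and z of clip_c in the frame of edge between -0.034 and -0.007 m and value of joint clip_c_lever between -0.07 and 0.09 rad and value of joint tray below 0.04 rad), for 0.2 s.
At the end, for the whole second after the job is handed in: Every spool present within 7 mm of the foot of a spindle, every clip present shut on the parking rail's plate (jaws 7 to 34 mm below its top, upright to it within 0.3 rad, lever within -0.07 to 0.09 rad, not held), tray level within 0.04 rad, all at rest ((distance between spool_a and spindle0 below 0.007 m or distance between spool_a and spindle1 below 0.007 m or distance between spool_a and spindle2 below 0.007 m) and (distance between spool_b and spindle0 below 0.007 m or distance between spool_b and spindle1 below 0.007 m or distance between spool_b and spindle2 below 0.007 m) and (distance between spool_c and spindle0 below 0.007 m or distance between spool_c and spindle1 below 0.007 m or distance between spool_c and spindle2 below 0.007 m) and x of clip_a in the frame of rail_top between -0.008 and 0.008 m and y of clip_a in the frame of rail_top between -0.118 and 0.118 m and z of clip_a in the frame of rail_top between -0.034 and -0.007 m and angle between the z axis of each of clip_a, clip_b, clip_c and the z axis of rail_top, either way round below 0.3 rad and value of joint clip_a_lever between -0.07 and 0.09 rad and contact force between each of clip_a, clip_b, clip_c and the fingers below 0.3 N and x of clip_b in the frame of rail_top between -0.008 and 0.008 m and y of clip_b in the frame of rail_top between -0.118 and 0.118 m and z of clip_b in the frame of rail_top between -0.034 and -0.007 m and value of joint clip_b_lever between -0.07 and 0.09 rad and x of clip_c in the frame of rail_top between -0.008 and 0.008 m and y of clip_c in the frame of rail_top between -0.118 and 0.118 m and z of clip_c in the frame of rail_top between -0.034 and -0.007 m and value of joint clip_c_lever between -0.07 and 0.09 rad and linear speed of each of spool_a, spool_b, spool_c, clip_a, clip_b, clip_c below 0.03 m/s and value of joint tray below 0.04 rad); the robot touches nothing.
It fails at once if the tray is tilted beyond 48 degrees (value of joint tray above 0.84 rad).
It fails at once if the tray is let fall (turns back faster than 1.6 rad/s) (velocity of joint tray below -1.6 rad/s).
It fails at once if a bystander is moved more than 3 cm (distance of any of pegbar, bottle, driver from where it was at the start of the episode above 0.03 m).
Of clip_a, clip_b, clip_c only 2 to 3 are there at a start; the rules pass over those that are not, and their reading is None.
Of spool_a, spool_b, spool_c only 2 to 3 are there at a start; the rules pass over those that are not, and their reading is None.
At some moment in a run one of spool_a, spool_b, spool_c may be knocked a few centimetres aside while the robot is not near it.
It also fails if it takes over 210 s, if anything falls off the work surface, if the arm or the gripper's body presses on something with over 40 N, if the wrist force passes 120 N, or if a joint passes its speed limit or range.

## Robot

A 6-joint arm with a two-finger parallel gripper is mounted at the origin on the work surface. World frame = base frame: x ahead of the robot, y to its left, z up, the work surface at z = 0. Lengths are in mm, angles in rad, forces in N, time in s.
With the tool pointing down it reaches from about 225 to 875 mm from the base axis. Payload 3.4 kg.
Tool frame: the origin (TCP) lies between the finger pads, 19 mm behind the fingertips; this is the grasp point; z points along the fingers, y is the line along which they close (so a half turn about z gives the same grasp; the last joint's range is limited). The gripper opens to 85 mm and grips with 20 to 120 N. Pads are 22 mm wide; open, the fingers measure 114 mm over their backs; the gripper's body (76 mm by 85 mm) begins 54 mm behind the grasp point. The pads swing forward as they close: fully open they stand 13 mm farther back than shut.
Start: joints at [-1.24, 0.276, 1.505, -0, 1.361, -0.121], TCP at [251.04, -517.339, 250.028] pointing down, gripper open.
Joint ranges: [-2.89, 2.89], [-0.75, 2.08], [0.22, 2.7], [-1.18, 4.32], [0.11, 2.71], [-2.7, 2.7]. Speed limits (rad/s): [2.57, 2.57, 3.14, 3.14, 3.14, 3.14].

## Interface

Orientations are given as a rotation vector (axis times angle).
In Python, from workcell import arm gives the robot as it stands.
- The arm moves only by the tool send_rows, never from a script. Its argument "rows" is a list that holds one entry, the list of rows, each a list of 7 numbers: the shift along the tool's x, y, z scaled (see below), then the turn, a rotation vector about the tool's x, y, z scaled (see below), then the closure, from 0 (fully open) to 1 (shut). A call has 1 to 5 rows; each row is the pose to reach, as a shift and turn from the pose commanded when the call began, along the tool's axes at that moment, turning the shorter way round; what a row does not reach only later rows make up. The controller multiplies each number of a shift by 0.2 m and each number of a turn by 180 degrees. A row lasts 1/10 s, in which the tool goes at most 50 mm and 8.59 degrees, less where a joint would pass 70% of its speed; a pose out of reach is approached as far as the arm can. A call with a number of a shift or a turn outside -1 to 1 is refused whole. A call with a gripper value outside its range is refused whole. The fingers move at their own pace and stop on an object; the grip force is fixed at half the most. Time passes only in rows, so rows that repeat a pose let the fingers close. It gives the time, the measured TCP pose, the force, the opening and the grip force at its end, in the units of the state.
- arm.sense(): the state, without advancing time (a new reading comes with each control period).
- arm.snapshot(name): name is "side" or "top"; returns the picture (420x560x3 uint8, red, green, blue); there is no depth.
- arm.camera_params(name): a dict with "camera_matrix" (3x3 intrinsics, pixels), "view" (4x4, takes a point from world to camera coordinates). Camera axes: x right, y down, z forward; pixel columns grow to the right and rows downward; lengths in mm; the calibration is good to about 2 mm. A picture is of the moment at which its call begins. camera_params takes no time and is no camera call.
- arm.close_job(): hands the job in; it is judged then, once.
The state is a dict: "clock": time; "joint_pos": joint angles; "dq": joint speeds; "joint_efforts": joint torques, N m; "ee_pos": TCP position; "ee_rot": TCP orientation; "wrist_force": force on the tool from outside, world axes, zero at the start; "torque": the same for the moment, N m; "gripper_width": opening from 0.0 (shut) to 1.0 (fully open); "grasp_force": force on a finger pad.
Only numpy, scipy, OpenCV 4.12 (cv2) and the standard library are available. Lean on these libraries where they do the work, as an engineer would, in place of code of your own. Each camera call takes 0.05 s, during which the arm holds its last target. There are 200 camera calls.

## Working session

There is one attempt and no reset: what is moved stays moved. The work goes in short steps, Python scripts to look and compute and a tool call to move; the robot and the scene stay as the last step left them, time stands still between calls to the robot, and variables do not carry over. Pictures are saved under pics/ and viewed, at most 14 in all, crops included, and the job is handed in when it is done.

Besides the shell and the picture viewer there is one more tool, called after "Request:" as name([rows], argument=value, ...), one row to a line, values as JSON. send_rows: Moves the arm, as the interface text tells. Its arguments: {"type":"object","properties":{"rows":{"type":"array","items":{"type":"array","items":{"type":"array","items":{"type":"number","minimum":-1,"maximum":1}}}}},"required":["rows"]}

```bash
ls; mkdir -p pics; cat > h.py <<'E'
import numpy as np,cv2
from workcell import arm
from scipy.spatial.transform import Rotation as R
def snap(n,f=None):
    im=np.asarray(arm.snapshot(n))
    if f: cv2.imwrite('pics/'+f,im[:,:,::-1])
    return im
def ray(n,uv):
    p=arm.camera_params(n);K=np.array(p['camera_matrix']);V=np.array(p['view'])
    d=V[:3,:3].T@np.linalg.inv(K)@np.array([uv[0],uv[1],1.]);c=-V[:3,:3].T@V[:3,3]
    return c,d/np.linalg.norm(d)
def onz(n,uv,z):
    c,d=ray(n,uv);return c+d*(z-c[2])/d[2]
def proj(n,P):
    p=arm.camera_params(n);K=np.array(p['camera_matrix']);V=np.array(p['view'])
    q=K@(V[:3,:3]@np.array(P,float)+V[:3,3]);return q[:2]/q[2]
E
python3 - <<'E'
from h import *
for n in('top','side'):
    snap(n,n+'0.png');print(n,ray(n,(280,210)))
print(arm.sense())
E
```

```text
pics
top (array([ 471.01741049,  -26.40156617, 1099.79739273]), array([ 0.10652585,  0.00470867, -0.99429878]))
side (array([401.82474991, 767.47055351, 984.49455639]), array([ 0.13702531, -0.66230643, -0.7365964 ]))
{'clock': 0.1, 'joint_pos': array([-1.24000716e+00,  2.76554232e-01,  1.50602456e+00, -9.30538457e-06,
        1.36071198e+00, -1.21011934e-01]), 'dq': array([ 0.00145638, -0.00017583, -0.00461506,  0.00047719, -0.00135744,
       -0.00051235]), 'joint_efforts': array([ 1.45869770e-03, -4.17700410e+01, -2.46404654e+01, -1.56608808e-04,
        5.82120076e-03,  1.71531372e-05]), 'ee_pos': array([ 250.87603782, -516.88329443,  249.20619138]), 'ee_rot': array([-3.06012791e+00, -7.03291803e-01,  2.93323565e-04]), 'wrist_force': array([ 0.84869165, -0.19700793, -0.93849655]), 'torque': array([-0.00340385, -0.01231342, -0.0084235 ]), 'grasp_force': 0.0, 'gripper_width': 1.0018153508853547}
```

View pics/top0.png

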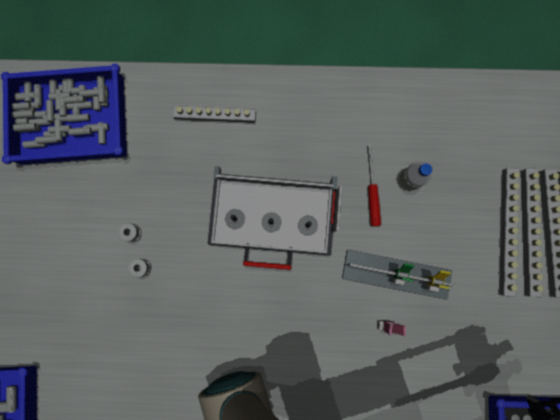

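View pics/side0.png

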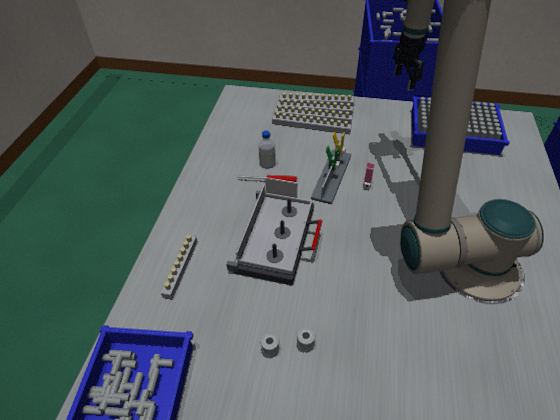

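Top: the tray is in the centre, with spindles at (235,218), (271,222) and (308,225), the back wall at about row 180 and the red bar at (268,266). There are two spools, at (129,232) and (139,268). The rail runs from (345,265) to (451,285) with the green clip at (402,273) and the yellow at (437,280). The pink clip lying at (391,327) is a decoy. Clip_b and one spool are absent.

```bash
python3 - <<'E'
from h import *
t=cv2.imread('pics/top0.png');s=cv2.imread('pics/side0.png')
a=cv2.resize(t[160:300,200:340],None,fx=4,fy=4,interpolation=cv2.INTER_CUBIC)
b=cv2.resize(t[240:340,335:460],None,fx=4,fy=4,interpolation=cv2.INTER_CUBIC)
c=np.zeros((560,800,3),np.uint8);c[:,:]=0
c[:560,:400]=cv2.resize(a,(400,560))[:560] if 0 else cv2.resize(a,(400,400)).copy() if 0 else 0
cv2.imwrite('pics/c1.png',a)
d=cv2.resize(s[130:200,310:380],None,fx=6,fy=6,interpolation=cv2.INTER_CUBIC)
e=np.zeros((420,800,3),np.uint8)
b=cv2.resize(b,(500,400),interpolation=cv2.INTER_CUBIC);e[:400,:500]=b;e[:300,500:]=cv2.resize(d,(300,300));cv2.imwrite('pics/c2.png',e)
hsv=cv2.cvtColor(t,cv2.COLOR_BGR2HSV)
def comps(m,lo,nm,z):
    n,l,st,ce=cv2.connectedComponentsWithStats(m.astype(np.uint8))
    for i in range(1,n):
        if st[i,4]>=lo:
            pts=np.argwhere(l==i)[:,::-1].astype(np.float32);r=cv2.minAreaRect(pts)
            print(nm,st[i],ce[i].round(1),'rect',np.round(r[0],1),np.round(r[1],1),round(r[2],1),onz('top',ce[i],z).round(1))
H,S,V=[hsv[:,:,i].astype(int) for i in range(3)]
comps(((H<8)|(H>172))&(S>150)&(V>90),15,'red',56)
comps((H>45)&(H<80)&(S>120)&(np.arange(420)[:,None]>150),8,'green',130)
comps((H>22)&(H<34)&(S>150)&(V>120),8,'yel',130)
comps((V>175)&(np.arange(560)[None]<160)&(np.arange(420)[:,None]>200)&(S<60),20,'spool',44)
for p in[(235,218),(271,222),(308,225)]: 
    m=np.zeros_like(V);m[p[1]-8:p[1]+9,p[0]-8:p[0]+9]=1
    comps((m>0)&(V<60),5,'spin',90)
print(arm.camera_params('top'))
E
```

```text
red [370 185  11  41 314] [374.7 205.4] rect [374.7 204.9] [40.5  8.1] 85.6 [ 598.4 -237.7   56. ]
red [244 262  47   7 183] [267.3 265. ] rect [267.  265.1] [46.3  4.1] 4.4 [457.1   4.2  56. ]
green [395 264  19   9  90] [405.2 268. ] rect [404. 268.] [ 8. 18.] 90.0 [ 459.1 -286.6  130. ]
green [394 275   5   3  10] [395.8 276.4] rect [396. 276.] [4. 2.] 0.0 [ 441.1 -267.   130. ]
green [401 278  12   3  22] [406.8 279. ] rect [406.5 279. ] [11.  2.] -0.0 [ 436.4 -290.   130. ]
yel [441 271   8   2   9] [444.3 271.6] rect [444.5 271.5] [7. 1.] -0.0 [ 453.6 -368.3  130. ]
yel [440 286   8   2   9] [443.6 286.4] rect [443.5 286.4] [7. 1.] 14.0 [ 422.8 -366.2  130. ]
spin [231 215   6   7  32] [233.6 217.7] rect [233.5 217.5] [7.1 4.2] 45.0 [559.6  80.6  90. ]
spin [268 218   6   7  29] [270.4 221.1] rect [270.8 221.3] [5.7 4.9] 45.0 [554.  -1.  90.]
spin [305 222   6   6  28] [307.7 224.4] rect [307.5 224.5] [5. 5.] 90.0 [548.8 -83.4  90. ]
{'camera_matrix': array([[458.83470554,   0.        , 277.17822465],
       [  0.        , 458.83470554, 211.19269533],
       [  0.        ,   0.        ,   1.        ]]), 'view': array([[ 2.44242855e-02, -9.99667207e-01, -8.30235869e-03,
        -2.87661312e+01],
       [-9.94298937e-01, -2.34292055e-02, -1.04022574e-01,
         5.82117298e+02],
       [ 1.03793438e-01,  1.07957035e-02, -9.94540283e-01,
         1.04518932e+03],
       [ 0.00000000e+00,  0.00000000e+00,  0.00000000e+00,
         1.00000000e+00]])}
```

View pics/c1.png

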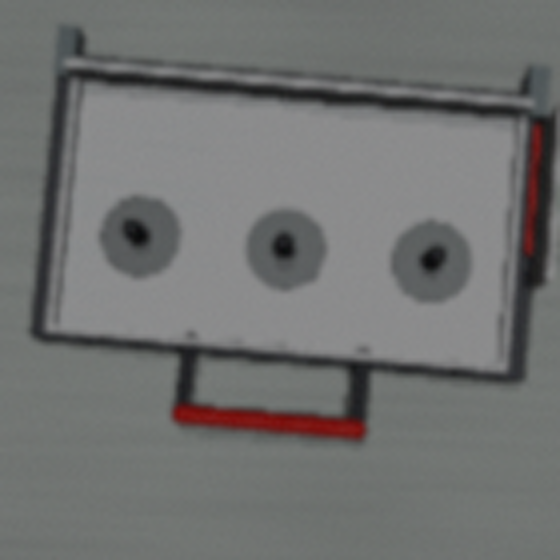

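View pics/c2.png

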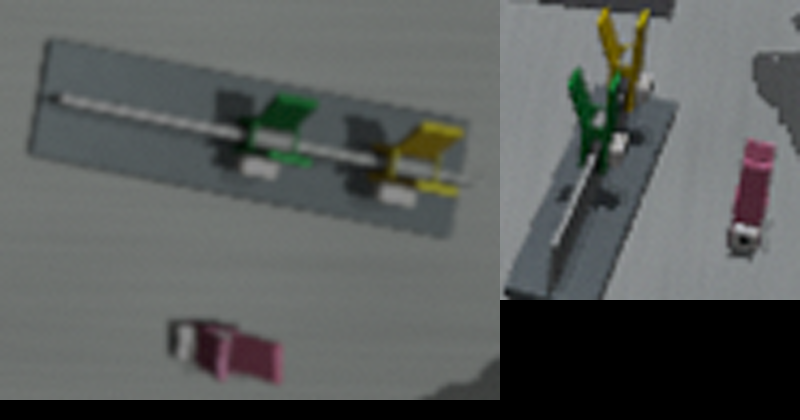

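The tray crop shows spindle feet, bar and wall clearly. The rail crop shows both clips with their pods facing the robot and levers on the far side.

```bash
python3 - <<'E'
from h import *
t=cv2.imread('pics/top0.png');s=cv2.imread('pics/side0.png')
def src(p,o,f): return ((p[0]+.5)/f-.5+o[0],(p[1]+.5)/f-.5+o[1])
A=lambda x,y,z:onz('top',src((x,y),(200,160),4),z)
B=lambda x,y,z:onz('top',src((x,y),(335,240),4),z)
f=[A(431,260,36),A(286,249,36),A(140,236,36)]
w=[A(78,66,86),A(528,103,86)];b=[A(176,413,60),A(363,428,60)]
ang=lambda p,q:np.degrees(np.arctan2(*(q-p)[:2][::-1]))
print('feet',np.round(f,1),ang(f[0],f[2]));print('wall',np.round(w,1),np.mean(w,0),ang(w[1],w[0]));print('bar',np.round(b,1),np.mean(b,0),ang(b[1],b[0]))
u=w[0]-w[1];u/=np.linalg.norm(u);print('len wall',np.linalg.norm(w[0]-w[1]))
n=np.array([u[1],-u[0],0]);
for k,q in(('f1',f[1]),('bar',np.mean(b,0)),('wall',np.mean(w,0))):print(k,(q-np.mean(w,0))@n,(q-np.mean(w,0))@u)
r=[B(55,98,62),B(465,181,62)];print('rail',np.round(r,1),np.mean(r,0),ang(r[1],r[0]),np.linalg.norm(r[0]-r[1]))
foot=[B(48,38,12),B(470,124,12),B(452,238,12),B(28,155,12)];print('foot',np.round(foot,1),np.mean(foot,0),ang(foot[1],foot[0]),ang(foot[2],foot[3]))
# spools
g=cv2.cvtColor(t[200:300,90:170],cv2.COLOR_BGR2GRAY);G=cv2.resize(g,None,fx=4,fy=4,interpolation=cv2.INTER_CUBIC)
_,m=cv2.threshold(G,150,255,cv2.THRESH_BINARY)
for c in cv2.findContours(m,cv2.RETR_EXTERNAL,2)[0]:
    if cv2.contourArea(c)>800:
        (x,y),rad=cv2.minEnclosingCircle(c);print('spool',onz('top',src((x,y),(90,200),4),44).round(1),rad/4*2.1,cv2.contourArea(c))
def tri(pt,ps):
    c1,d1=ray('top',pt);c2,d2=ray('side',ps)
    st=np.linalg.lstsq(np.c_[d1,-d2],c2-c1,rcond=None)[0];p,q=c1+st[0]*d1,c2+st[1]*d2
    return ((p+q)/2).round(1),np.linalg.norm(p-q).round(1)
h=cv2.cvtColor(s,cv2.COLOR_BGR2HSV)
S2=lambda x,y:(310+(x-500+.5)/(300/70)-.5,130+(y+.5)/(300/70)-.5)
C=lambda x,y:src((x,y),(335,240),4)
print('green leg',tri(C(287,157),S2(613,76)),'lever',tri(C(300,100),S2(577,73)))
print('yel leg',tri(C(435,187),S2(642,14)),'lever',tri(C(441,127),S2(606,12)))
E
```

```text
feet [[552.3 -85.7  36. ]
 [556.7  -1.4  36. ]
 [562.3  83.8  36. ]] 86.63308968316927
wall [[ 652.8  116.7   86. ]
 [ 637.6 -135.5   86. ]] [645.19990047  -9.42717084  86.        ] 86.5599545306764
bar [[460.7  57.6  60. ]
 [454.9 -47.9  60. ]] [457.78860531   4.87954218  60.        ] 86.8514520643714
len wall 252.6160060760617
f1 -88.78867690140977 2.715307692510681
bar -187.9320657889099 3.0354967472103365
wall 0.0 0.0
rail [[ 463.7 -177.8   62. ]
 [ 423.3 -406.4   62. ]] [ 443.49738548 -292.08581312   62.        ] 79.983122569143 232.11459527950794
foot [[ 498.4 -180.7   12. ]
 [ 454.1 -428.1   12. ]
 [ 388.  -416.6   12. ]
 [ 429.7 -169.6   12. ]] [ 442.56614645 -298.74405584   12.        ] 79.85697187753517 80.40512249447596
green leg (array([ 436.6, -288.1,  133.4]), np.float64(0.0)) lever (array([ 464.8, -297.5,  125. ]), np.float64(2.8))
yel leg (array([ 422.7, -364.7,  133.5]), np.float64(1.0)) lever (array([ 451.8, -370.5,  127.5]), np.float64(4.5))
```

```bash
python3 - <<'E'
from h import *
t=cv2.imread('pics/top0.png')
g=cv2.cvtColor(t[215:285,105:165],cv2.COLOR_BGR2GRAY);G=cv2.resize(g,None,fx=8,fy=8,interpolation=cv2.INTER_CUBIC)
cv2.imwrite('pics/sp.png',cv2.normalize(G,None,0,255,cv2.NORM_MINMAX))
for thr in (130,140,150,160):
  for c in cv2.findContours((G>thr).astype(np.uint8),cv2.RETR_LIST,2)[0]:
    a=cv2.contourArea(c)
    if a>400 and a<40000:
        (x,y),rad=cv2.minEnclosingCircle(c);print(thr,onz('top',((x+.5)/8-.5+105,(y+.5)/8-.5+215),44).round(1),(rad/8*2.27).round(1),a)
print(np.percentile(g,[5,50,95,99]))
E
```

```text
Traceback (most recent call last):
AttributeError: 'float' object has no attribute 'round'
```

View pics/sp.png

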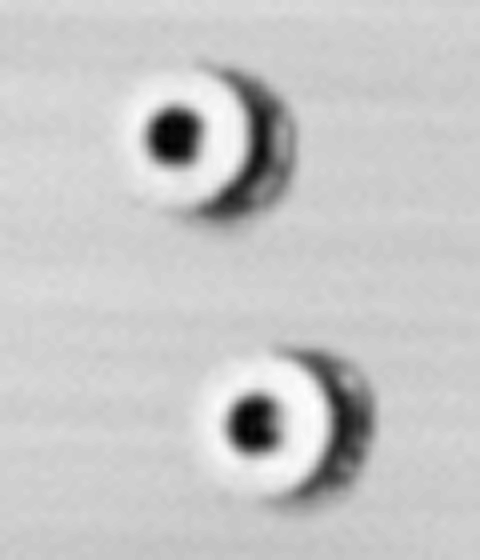

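Spools' bores at about (126.4,231.6) and (136.2,267.6) px. I'll take the yellow clip first.

```bash
cat >> h.py <<'E'
def chain(*wps):
    "waypoints (x,y,z,yaw deg of tool x), tool down; prints deltas in row units"
    s=arm.sense();p=np.array(s['ee_pos']);r=R.from_rotvec(s['ee_rot'])
    for w in wps:
        r2=R.from_euler('z',w[3],degrees=True)*R.from_euler('x',180,degrees=True)
        q=np.array(w[:3],float)
        print(w,np.round(r.inv().apply(q-p)/200,3),np.round(np.degrees((r.inv()*r2).as_rotvec())/180,3),np.linalg.norm(q-p).round())
        p,r=q,r2
def st():
    s=arm.sense();print(round(s['clock'],1),np.round(s['ee_pos'],1),np.round(s['wrist_force'],1),round(s['gripper_width'],3),round(s['grasp_force'],1))
E
python3 - <<'E'
from h import *
for p in[(126.4,231.6),(136.2,267.6)]:print('spool',onz('top',p,40))
chain((430.5,-366.5,200,80),(430.5,-366.5,114,80))
E
```

```text
spool [525.83941441 333.36200029  40.        ]
spool [443.65051669 305.91681737  40.        ]
(430.5, -366.5, 200, 80) [ 1.136 -0.284  0.247] [-0.    -0.    -0.301] 239.0
(430.5, -366.5, 114, 80) [ 0.   -0.    0.43] [0. 0. 0.] 86.0
```

Request:
send_rows([
  [[0.57, -0.14, 0.12, 0, 0, -0.15, 0], [0.57, -0.14, 0.12, 0, 0, -0.15, 0], [0.57, -0.14, 0.12, 0, 0, -0.15, 0], [0.57, -0.14, 0.12, 0, 0, -0.15, 0]],
])

```text
clock: 0.5
ee_pos: [342.9, -439.7, 224.9]
ee_rot: [-2.806, -1.405, -0.001]
wrist_force: [0.0, -0.9, 0.1]
gripper_width: 1.004
grasp_force: 0.0
```

```bash
python3 - <<'E'
from h import *
st();chain((430.5,-366.5,200,80),(430.5,-366.5,114,80))
E
```

```text
0.5 [ 342.9 -439.7  224.9] [ 0.  -0.9  0.1] 1.004 0.0
(430.5, -366.5, 200, 80) [0.555 0.132 0.125] [-0.001 -0.001 -0.149] 117.0
(430.5, -366.5, 114, 80) [ 0.   -0.    0.43] [0. 0. 0.] 86.0
```

Request:
send_rows([
  [[0.555, 0.132, 0.125, 0, 0, -0.149, 0], [0.555, 0.132, 0.125, 0, 0, -0.149, 0], [0.555, 0.132, 0.125, 0, 0, -0.149, 0], [0.555, 0.132, 0.125, 0, 0, -0.149, 0], [0.555, 0.132, 0.125, 0, 0, -0.149, 0]],
])

```text
clock: 1.0
ee_pos: [428.9, -370.6, 201.0]
ee_rot: [2.414, 2.01, -0.002]
wrist_force: [0.3, -0.4, -0.0]
gripper_width: 1.002
grasp_force: 0.0
```

Request:
send_rows([
  [[0, 0, 0.15, 0, 0, 0, 0], [0, 0, 0.3, 0, 0, 0, 0], [0, 0, 0.43, 0, 0, 0, 0], [0, 0, 0.43, 0, 0, 0, 0.2]],
])

```text
clock: 1.4
ee_pos: [426.4, -369.5, 112.1]
ee_rot: [-2.411, -2.004, 0.002]
wrist_force: [0.2, 0.3, -0.4]
gripper_width: 0.856
grasp_force: 0.0
```

```bash
python3 - <<'E'
from h import *
st();t=snap('top');s=snap('side')
a=cv2.resize(t[230:310,340:480],(700,400),interpolation=cv2.INTER_CUBIC);b=cv2.resize(s[110:200,290:380],(400,400),interpolation=cv2.INTER_CUBIC)
cv2.imwrite('pics/g1.png',cv2.resize(np.hstack([a,b]),(790,288))[:,:,::-1])
chain((430.5,-366.5,114,80))
E
```

```text
1.4 [ 426.4 -369.5  112.1] [ 0.2  0.3 -0.4] 0.856 0.0
(430.5, -366.5, 114, 80) [0.025 0.005 0.008] [-0.     0.    -0.003] 5.0
```

View pics/g1.png

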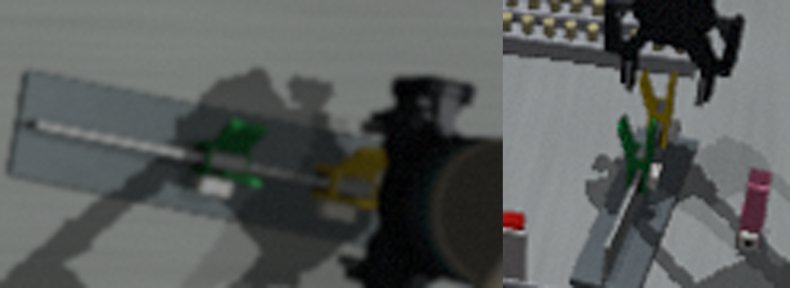

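The fingers straddle the yellow handles. I'll correct 5 mm along the plate and close.

Request:
send_rows([
  [[0.025, 0.005, 0.008, 0, 0, -0.003, 0.2], [0.025, 0.005, 0.008, 0, 0, -0.003, 0.4], [0.025, 0.005, 0.008, 0, 0, -0.003, 0.6], [0.025, 0.005, 0.008, 0, 0, -0.003, 0.7], [0.025, 0.005, 0.008, 0, 0, -0.003, 0.75]],
])

```text
clock: 2.0
ee_pos: [431.2, -365.0, 113.7]
ee_rot: [2.402, 2.025, -0.0]
wrist_force: [0.2, 0.5, -1.7]
gripper_width: 0.253
grasp_force: 14.2
```

Request:
send_rows([
  [[0, 0, 0, 0, 0, 0, 0.85], [0, 0, 0, 0, 0, 0, 0.9], [0, 0, 0, 0, 0, 0, 0.9], [0, 0, 0, 0, 0, 0, 0.9], [0, 0, 0, 0, 0, 0, 0.9]],
])

```text
clock: 2.5
ee_pos: [431.3, -365.1, 113.4]
ee_rot: [-2.402, -2.024, 0.0]
wrist_force: [-0.2, 0.4, -1.3]
gripper_width: 0.23
grasp_force: 63.3
```

```bash
python3 - <<'E'
from h import *
st()
chain((430.5,-366.5,114,80))
E
```

```text
2.5 [ 431.3 -365.1  113.4] [-0.2  0.4 -1.3] 0.23 63.3
(430.5, -366.5, 114, 80) [-0.008 -0.003 -0.003] [-0.    -0.     0.001] 2.0
```

Request:
send_rows([
  [[0, -0.025, 0, 0, 0, 0, 0.9], [0, -0.025, -0.1, 0, 0, 0, 0.9], [0, -0.025, -0.3, 0, 0, 0, 0.9], [0, -0.025, -0.53, 0, 0, 0, 0.9], [0, -0.025, -0.53, 0, 0, 0, 0.9]],
])

```text
clock: 3.0
ee_pos: [428.7, -367.0, 226.0]
ee_rot: [2.392, 2.016, 0.001]
wrist_force: [0.1, 0.1, -0.7]
gripper_width: 0.238
grasp_force: 63.3
```

```bash
python3 - <<'E'
from h import *
st();s=snap('side','l1f.png')
cv2.imwrite('pics/l1.png',cv2.resize(s[30:230,240:440],(500,500),interpolation=cv2.INTER_CUBIC)[:,:,::-1])
chain((532,-220,220,83),(637,-76.2,220,86.6),(637,-76.2,138,86.6))
E
```

```text
3.0 [ 428.7 -367.   226. ] [ 0.1  0.1 -0.7] 0.238 63.3
(532, -220, 220, 83) [0.807 0.392 0.013] [ 0.002  0.002 -0.015] 179.0
(637, -76.2, 220, 86.6) [0.778 0.433 0.   ] [ 0.    0.   -0.02] 178.0
(637, -76.2, 138, 86.6) [ 0.   -0.    0.41] [0. 0. 0.] 82.0
```

View pics/l1.png

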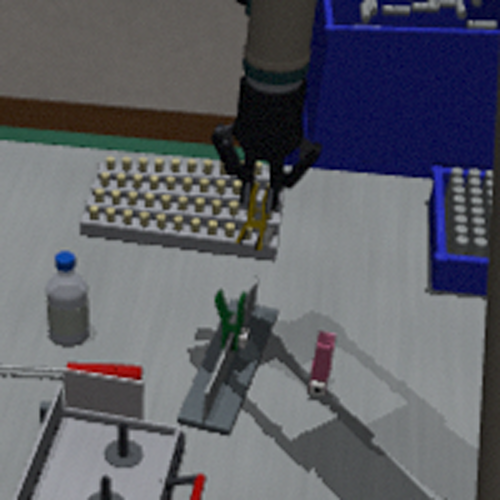

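Request:
send_rows([
  [[0.2, 0.1, 0, 0, 0, 0, 0.9], [0.4, 0.2, 0, 0, 0, -0.008, 0.9], [0.6, 0.3, 0.013, 0, 0, -0.015, 0.9], [0.807, 0.392, 0.013, 0, 0, -0.015, 0.9], [0.807, 0.392, 0.013, 0, 0, -0.015, 0.9]],
])

```text
clock: 3.55
ee_pos: [532.4, -213.3, 215.0]
ee_rot: [-2.345, -2.084, -0.003]
wrist_force: [0.1, 0.2, -0.5]
gripper_width: 0.234
grasp_force: 63.3
```

Request:
send_rows([
  [[0.2, 0.11, 0, 0, 0, 0, 0.9], [0.4, 0.22, 0, 0, 0, -0.02, 0.9], [0.6, 0.33, 0, 0, 0, -0.02, 0.9], [0.778, 0.433, 0, 0, 0, -0.02, 0.9], [0.778, 0.433, 0, 0, 0, -0.02, 0.9]],
])

```text
clock: 4.05
ee_pos: [637.7, -70.9, 214.9]
ee_rot: [-2.281, -2.157, -0.002]
wrist_force: [-0.4, 0.6, -1.8]
gripper_width: 0.236
grasp_force: 63.2
```

```bash
python3 - <<'E'
from h import *
for p in[(341.8,128.4),(344.6,129.2),(336,128)]:
    c,d=ray('side',p);print(c+d*(-367-c[1])/d[1])
s=snap('side');t=snap('top');st()
a=cv2.resize(s[80:240,220:380],(400,400),interpolation=cv2.INTER_CUBIC);b=cv2.resize(t[140:300,200:360],(400,400),interpolation=cv2.INTER_CUBIC)
cv2.imwrite('pics/w1.png',np.hstack([a,b])[:,:,::-1])
chain((637,-76.2,200,86.6),(637,-76.2,138,86.6))
E
```

```text
[ 426.84290111 -367.          149.06401013]
[ 417.67109691 -367.          147.03563422]
[ 445.43824709 -367.          148.37469249]
4.2 [635.2 -74.5 215.1] [-0.8 -0.8 -0.3] 0.234 63.2
(637, -76.2, 200, 86.6) [-0.008  0.01   0.076] [-0.001  0.     0.   ] 15.0
(637, -76.2, 138, 86.6) [ 0.   -0.    0.31] [0. 0. 0.] 62.0
```

View pics/w1.png

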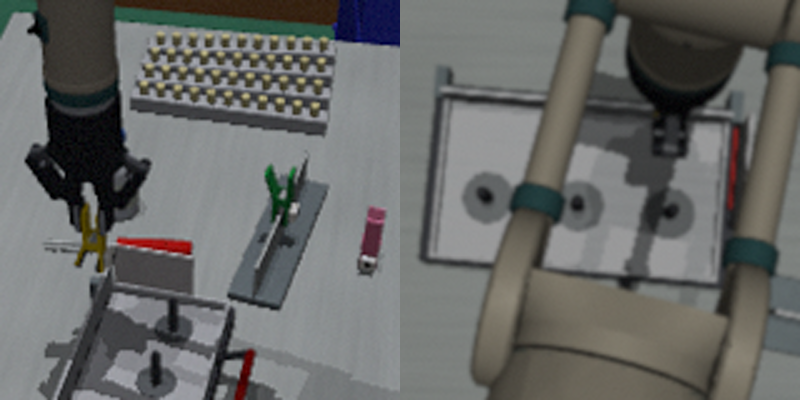

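Clip tips are ~74 mm below the TCP and everything is lined up. I'll lower the clip over the wall, then shift and release.

Request:
send_rows([
  [[-0.008, 0.01, 0.1, 0, 0, 0, 0.9], [-0.008, 0.01, 0.2, 0, 0, 0, 0.9], [-0.008, 0.01, 0.28, 0, 0, 0, 0.9], [-0.008, 0.01, 0.34, 0, 0, 0, 0.9], [-0.008, 0.01, 0.386, 0, 0, 0, 0.9]],
])

```text
clock: 4.65
ee_pos: [636.7, -77.7, 138.4]
ee_rot: [-2.288, -2.151, 0.002]
wrist_force: [0.4, -0.4, -0.6]
gripper_width: 0.24
grasp_force: 63.2
```

Request:
send_rows([
  [[0, 0, 0, 0, 0, 0, 0.9], [0, 0, 0, 0, 0, 0, 0.9]],
])

```text
clock: 4.85
ee_pos: [638.0, -76.9, 139.9]
ee_rot: [2.287, 2.153, 0.0]
wrist_force: [0.2, -0.2, 0.3]
gripper_width: 0.238
grasp_force: 63.2
```

```bash
python3 - <<'E'
from h import *
st()
chain((641.5,-76.3,138,86.6))
E
```

```text
4.8 [638.  -76.9 139.9] [ 0.2 -0.2  0.3] 0.238 63.2
(641.5, -76.3, 138, 86.6) [0.004 0.017 0.01 ] [ 0.  0. -0.] 4.0
```

Request:
send_rows([
  [[0, 0.007, 0.01, 0, 0, 0, 0.9], [0, 0.013, 0.01, 0, 0, 0, 0.9], [0, 0.018, 0.01, 0, 0, 0, 0.9], [0, 0.018, 0.01, 0, 0, 0, 0.9], [0, 0.018, 0.01, 0, 0, 0, 0.9]],
])

```text
clock: 5.35
ee_pos: [641.6, -76.5, 137.7]
ee_rot: [2.287, 2.153, 0.0]
wrist_force: [-0.0, -0.1, -0.6]
gripper_width: 0.233
grasp_force: 63.2
```

Request:
send_rows([
  [[0, 0.005, 0, 0, 0, 0, 0.9], [0, 0.01, 0, 0, 0, 0, 0.9], [0, 0.01, 0, 0, 0, 0, 0.9]],
])

```text
clock: 5.65
ee_pos: [642.5, -76.6, 137.4]
ee_rot: [-2.286, -2.152, 0.003]
wrist_force: [-1.7, 0.7, 1.0]
gripper_width: 0.237
grasp_force: 63.5
```

Request:
send_rows([
  [[0, 0, 0, 0, 0, 0, 0.75], [0, 0, 0, 0, 0, 0, 0.7], [0, 0, 0, 0, 0, 0, 0.6], [0, 0, 0, 0, 0, 0, 0.5], [0, 0, 0, 0, 0, 0, 0.4]],
])

```text
clock: 6.15
ee_pos: [644.4, -76.8, 138.0]
ee_rot: [2.286, 2.152, 0.002]
wrist_force: [-0.2, 1.1, 0.8]
gripper_width: 0.599
grasp_force: 0.0
```

Request:
send_rows([
  [[0, 0, 0, 0, 0, 0, 0.2], [0, 0, 0, 0, 0, 0, 0.2], [0, 0, -0.1, 0, 0, 0, 0.2], [0, 0, -0.3, 0, 0, 0, 0.2], [0, 0, -0.4, 0, 0, 0, 0.2]],
])

```text
clock: 6.65
ee_pos: [644.8, -76.9, 220.7]
ee_rot: [2.285, 2.151, 0.004]
wrist_force: [-0.2, 0.8, 0.6]
gripper_width: 0.796
grasp_force: 0.0
```

```bash
python3 - <<'E'
from h import *
st()
chain((545,-190,218,83),(443.8,-291.3,218,80),(443.8,-291.3,114,80))
s=snap('side')
cv2.imwrite('pics/w2.png',cv2.resize(s[80:280,220:380],(480,600),interpolation=cv2.INTER_CUBIC)[:,:,::-1])
E
```

```text
6.7 [644.8 -76.9 220.7] [-0.2  0.8  0.6] 0.796 0.0
(545, -190, 218, 83) [-0.594 -0.464  0.012] [0.001 0.    0.02 ] 151.0
(443.8, -291.3, 218, 80) [-0.564 -0.441 -0.   ] [ 0.    -0.     0.017] 143.0
(443.8, -291.3, 114, 80) [ 0.   -0.    0.52] [0. 0. 0.] 104.0
```

View pics/w2.png

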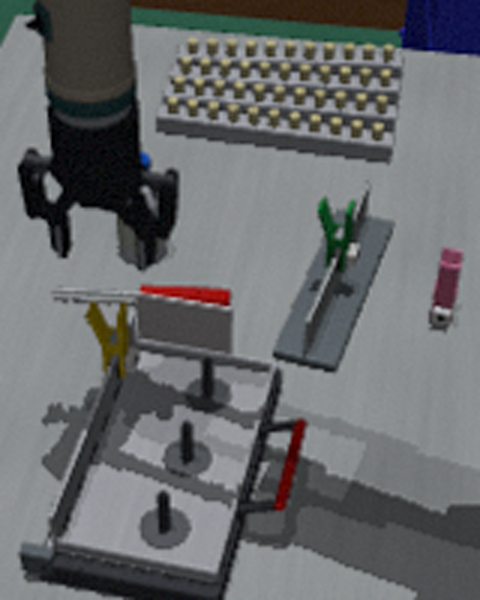

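Yellow clip grips the wall upright. Next, the green one.

Request:
send_rows([
  [[-0.2, -0.155, 0, 0, 0, 0, 0.2], [-0.4, -0.31, 0, 0, 0, 0.02, 0.2], [-0.594, -0.464, 0.012, 0, 0, 0.02, 0.2], [-0.594, -0.464, 0.012, 0, 0, 0.02, 0.2]],
])

```text
clock: 7.1
ee_pos: [539.6, -193.3, 214.7]
ee_rot: [-2.358, -2.074, 0.006]
wrist_force: [0.2, 0.3, -0.4]
gripper_width: 0.799
grasp_force: 0.0
```

Request:
send_rows([
  [[-0.19, -0.147, 0, 0, 0, 0, 0.2], [-0.38, -0.294, 0, 0, 0, 0.017, 0.2], [-0.564, -0.441, 0, 0, 0, 0.017, 0.2], [-0.564, -0.441, 0, 0, 0, 0.017, 0.2], [-0.564, -0.441, 0, 0, 0, 0.017, 0.2]],
])

```text
clock: 7.6
ee_pos: [442.3, -291.1, 215.1]
ee_rot: [2.411, 2.014, 0.002]
wrist_force: [0.9, 0.9, -0.3]
gripper_width: 0.802
grasp_force: 0.0
```

```bash
python3 - <<'E'
from h import *
st()
chain((443.8,-291.3,114,80))
E
```

```text
7.6 [ 442.3 -291.1  215.1] [ 0.9  0.9 -0.3] 0.802 0.0
(443.8, -291.3, 114, 80) [-0.     0.007  0.506] [ 0.    -0.    -0.001] 101.0
```

Request:
send_rows([
  [[0, 0.007, 0.2, 0, 0, 0, 0.2], [0, 0.007, 0.4, 0, 0, 0, 0.2], [0, 0.007, 0.506, 0, 0, 0, 0.2], [0, 0.007, 0.506, 0, 0, 0, 0.2], [0, 0.007, 0.506, 0, 0, 0, 0.3]],
])

```text
clock: 8.1
ee_pos: [445.1, -290.3, 114.2]
ee_rot: [2.407, 2.019, 0.001]
wrist_force: [0.2, -0.4, 0.3]
gripper_width: 0.703
grasp_force: 0.0
```

Request:
send_rows([
  [[0, 0, 0, 0, 0, 0, 0.5], [0, 0, 0, 0, 0, 0, 0.6], [0, 0, 0, 0, 0, 0, 0.7], [0, 0, 0, 0, 0, 0, 0.8], [0, 0, 0, 0, 0, 0, 0.9]],
])

```text
clock: 8.6
ee_pos: [443.5, -291.1, 114.3]
ee_rot: [2.409, 2.017, -0.0]
wrist_force: [-0.5, 0.6, -0.8]
gripper_width: 0.235
grasp_force: 61.6
```

Request:
send_rows([
  [[0, 0, 0, 0, 0, 0, 0.9], [0, 0, 0, 0, 0, 0, 0.9]],
])

```text
clock: 8.8
ee_pos: [443.6, -291.1, 114.0]
ee_rot: [-2.409, -2.017, 0.0]
wrist_force: [-0.7, 0.1, -1.0]
gripper_width: 0.235
grasp_force: 61.6
```

Request:
send_rows([
  [[0, -0.025, 0, 0, 0, 0, 0.9], [0, -0.025, -0.1, 0, 0, 0, 0.9], [0, -0.025, -0.3, 0, 0, 0, 0.9], [0, -0.025, -0.53, 0, 0, 0, 0.9], [0, -0.025, -0.53, 0, 0, 0, 0.9]],
])

```text
clock: 9.3
ee_pos: [441.4, -292.7, 226.3]
ee_rot: [2.399, 2.009, 0.003]
wrist_force: [1.2, -0.4, -0.1]
gripper_width: 0.238
grasp_force: 61.6
```

```bash
python3 - <<'E'
from h import *
st()
chain((510,-180,222,82),(577,-75,222,84),(643.6,33.6,218,86.6),(643.6,33.6,138,86.6))
E
```

```text
9.3 [ 441.4 -292.7  226.3] [ 1.2 -0.4 -0.1] 0.238 61.6
(510, -180, 222, 82) [0.615 0.238 0.02 ] [ 0.003  0.002 -0.012] 132.0
(577, -75, 222, 84) [0.567 0.259 0.   ] [ 0.     0.    -0.011] 125.0
(643.6, 33.6, 218, 86.6) [0.575 0.274 0.02 ] [ 0.     0.    -0.014] 127.0
(643.6, 33.6, 138, 86.6) [ 0.  -0.   0.4] [0. 0. 0.] 80.0
```

Request:
send_rows([
  [[0.2, 0.08, 0, 0, 0, 0, 0.9], [0.4, 0.16, 0, 0, 0, -0.012, 0.9], [0.615, 0.238, 0, 0, 0, -0.012, 0.9], [0.615, 0.238, 0, 0, 0, -0.012, 0.9]],
])

```text
clock: 9.7
ee_pos: [508.7, -172.8, 219.4]
ee_rot: [-2.363, -2.067, -0.004]
wrist_force: [-0.1, -0.5, -1.1]
gripper_width: 0.237
grasp_force: 61.5
```

Request:
send_rows([
  [[0.2, 0.09, 0, 0, 0, 0, 0.9], [0.4, 0.18, 0, 0, 0, -0.011, 0.9], [0.567, 0.259, 0, 0, 0, -0.011, 0.9], [0.567, 0.259, 0, 0, 0, -0.011, 0.9]],
])

```text
clock: 10.1
ee_pos: [575.7, -69.3, 219.2]
ee_rot: [-2.329, -2.107, -0.002]
wrist_force: [0.3, -0.0, -0.3]
gripper_width: 0.236
grasp_force: 61.5
```

Request:
send_rows([
  [[0.2, 0.09, 0, 0, 0, 0, 0.9], [0.4, 0.18, 0, 0, 0, -0.014, 0.9], [0.575, 0.265, 0, 0, 0, -0.014, 0.9], [0.575, 0.265, 0, 0, 0, -0.014, 0.9], [0.575, 0.265, 0, 0, 0, -0.014, 0.9]],
])

```text
clock: 10.6
ee_pos: [638.3, 35.8, 219.0]
ee_rot: [-2.286, -2.154, 0.004]
wrist_force: [-0.0, -0.6, -1.1]
gripper_width: 0.237
grasp_force: 61.5
```

```bash
python3 - <<'E'
from h import *
st()
chain((643.6,33.6,138,86.6))
E
```

```text
10.6 [638.3  35.8 219. ] [-0.  -0.6 -1.1] 0.237 61.5
(643.6, 33.6, 138, 86.6) [-0.009  0.028  0.405] [-0.001  0.    -0.   ] 81.0
```

Request:
send_rows([
  [[0, 0.02, 0.1, 0, 0, 0, 0.9], [0, 0.025, 0.2, 0, 0, 0, 0.9], [0, 0.025, 0.28, 0, 0, 0, 0.9], [0, 0.025, 0.35, 0, 0, 0, 0.9], [0, 0.025, 0.405, 0, 0, 0, 0.9]],
])

```text
clock: 11.1
ee_pos: [643.0, 34.6, 137.9]
ee_rot: [-2.289, -2.151, 0.002]
wrist_force: [-0.1, -0.4, -0.6]
gripper_width: 0.239
grasp_force: 61.5
```

Request:
send_rows([
  [[0, 0, 0, 0, 0, 0, 0.9], [0, 0, 0, 0, 0, 0, 0.9], [0, 0, 0, 0, 0, 0, 0.9]],
])

```text
clock: 11.4
ee_pos: [644.6, 36.1, 140.0]
ee_rot: [2.286, 2.152, 0.002]
wrist_force: [0.3, 0.7, -0.5]
gripper_width: 0.239
grasp_force: 61.5
```

```bash
python3 - <<'E'
from h import *
st()
chain((648.6,33.3,138,86.6))
E
```

```text
11.4 [644.6  36.1 140. ] [ 0.3  0.7 -0.5] 0.239 61.5
(648.6, 33.3, 138, 86.6) [-0.013  0.021  0.01 ] [ 0.001  0.    -0.   ] 5.0
```

Request:
send_rows([
  [[0, 0.008, 0.01, 0, 0, 0, 0.9], [0, 0.015, 0.01, 0, 0, 0, 0.9], [0, 0.022, 0.01, 0, 0, 0, 0.9], [0, 0.022, 0.01, 0, 0, 0, 0.9], [0, 0.022, 0.01, 0, 0, 0, 0.9]],
])

```text
clock: 11.9
ee_pos: [648.4, 36.0, 137.0]
ee_rot: [2.287, 2.154, -0.0]
wrist_force: [-0.3, -0.1, 0.2]
gripper_width: 0.235
grasp_force: 61.5
```

Request:
send_rows([
  [[0, 0, 0, 0, 0, 0, 0.75], [0, 0, 0, 0, 0, 0, 0.7], [0, 0, 0, 0, 0, 0, 0.6], [0, 0, 0, 0, 0, 0, 0.5], [0, 0, 0, 0, 0, 0, 0.4]],
])

```text
clock: 12.4
ee_pos: [648.7, 36.0, 137.2]
ee_rot: [2.287, 2.153, 0.001]
wrist_force: [0.4, -0.2, -0.2]
gripper_width: 0.594
grasp_force: 0.0
```

Request:
send_rows([
  [[0, 0, 0, 0, 0, 0, 0.2], [0, 0, 0, 0, 0, 0, 0.2], [0, 0, -0.1, 0, 0, 0, 0.2], [0, 0, -0.3, 0, 0, 0, 0.2], [0, 0, -0.4, 0, 0, 0, 0.2]],
])

```text
clock: 12.9
ee_pos: [649.5, 35.9, 220.0]
ee_rot: [2.285, 2.151, 0.004]
wrist_force: [0.6, -0.4, 0.7]
gripper_width: 0.799
grasp_force: 0.0
```

```bash
python3 - <<'E'
from h import *
st()
chain((580,180,200,86.6),(525.8,333.4,130,86.6))
s=snap('side');t=snap('top')
g=cv2.cvtColor(t[215:285,105:165],cv2.COLOR_RGB2GRAY);g0=cv2.cvtColor(cv2.imread('pics/top0.png')[215:285,105:165],cv2.COLOR_BGR2GRAY)
print('spool diff',np.abs(g.astype(int)-g0).mean())
cv2.imwrite('pics/w3.png',np.hstack([cv2.resize(s[150:350,210:360],(420,560)),cv2.resize(t[160:300,100:240],(380,560))])[:,:,::-1])
E
```

```text
12.9 [649.5  35.9 220. ] [ 0.6 -0.4  0.7] 0.799 0.0
(580, 180, 200, 86.6) [ 0.698 -0.391  0.098] [ 0.001  0.    -0.   ] 161.0
(525.8, 333.4, 130, 86.6) [ 0.75  -0.316  0.35 ] [0. 0. 0.] 177.0
spool diff 9.853571428571428
```

View pics/w3.png

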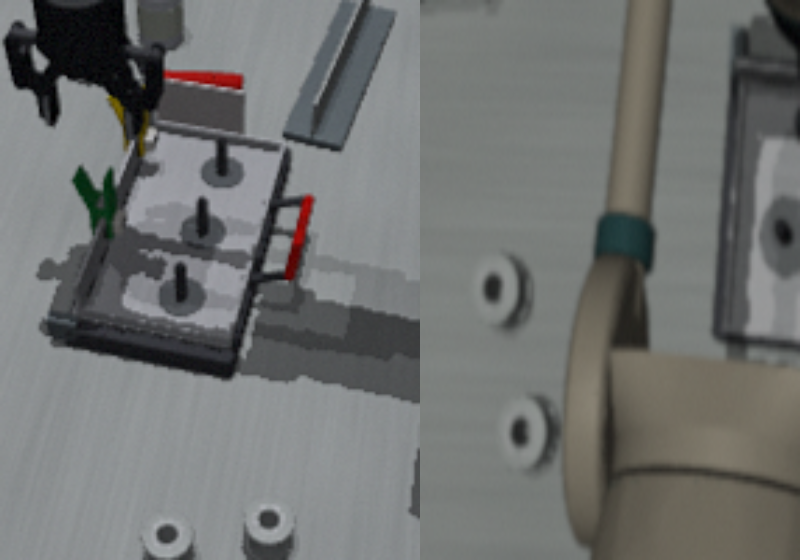

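Both clips are on the wall and the spools have not moved. Going for spool A.

Request:
send_rows([
  [[0.24, -0.13, 0, 0, 0, 0, 0.2], [0.48, -0.26, 0.05, 0, 0, 0, 0.2], [0.698, -0.391, 0.098, 0, 0, 0, 0.2], [0.698, -0.391, 0.098, 0, 0, 0, 0.2]],
])

```text
clock: 13.4
ee_pos: [574.4, 183.8, 195.0]
ee_rot: [-2.28, -2.154, 0.006]
wrist_force: [0.1, -0.6, -0.0]
gripper_width: 0.796
grasp_force: 0.0
```

Request:
send_rows([
  [[0.25, -0.105, 0.1, 0, 0, 0, 0.2], [0.5, -0.21, 0.2, 0, 0, 0, 0.2], [0.75, -0.316, 0.35, 0, 0, 0, 0.2], [0.75, -0.316, 0.35, 0, 0, 0, 0.2], [0.75, -0.316, 0.35, 0, 0, 0, 0.2]],
])

```text
clock: 13.9
ee_pos: [521.5, 335.5, 124.0]
ee_rot: [-2.281, -2.156, 0.009]
wrist_force: [0.1, -0.8, -0.5]
gripper_width: 0.804
grasp_force: 0.0
```

```bash
python3 - <<'E'
from h import *
st()
chain((525.8,333.4,38,86.6))
E
```

```text
13.9 [521.5 335.5 124. ] [ 0.1 -0.8 -0.5] 0.804 0.0
(525.8, 333.4, 38, 86.6) [-0.008  0.024  0.43 ] [-0.002  0.001  0.001] 86.0
```

Request:
send_rows([
  [[0, 0.01, 0.1, 0, 0, 0, 0.2], [0, 0.01, 0.2, 0, 0, 0, 0.2], [0, 0.01, 0.2, 0, 0, 0, 0.2], [0, 0.01, 0.2, 0, 0, 0, 0.2], [0, 0.01, 0.2, 0, 0, 0, 0.2]],
])

```text
clock: 14.4
ee_pos: [527.7, 333.1, 88.5]
ee_rot: [2.288, 2.152, 0.003]
wrist_force: [0.6, 0.4, 0.2]
gripper_width: 0.8
grasp_force: 0.0
```

```bash
python3 - <<'E'
from h import *
st()
chain((525.8,333.4,38,86.6))
E
```

```text
14.4 [527.7 333.1  88.5] [0.6 0.4 0.2] 0.8 0.0
(525.8, 333.4, 38, 86.6) [ 0.001 -0.01   0.252] [ 0.001 -0.    -0.001] 50.0
```

Request:
send_rows([
  [[0, -0.01, 0.1, 0, 0, 0, 0.2], [0, -0.01, 0.2, 0, 0, 0, 0.2], [0, -0.01, 0.25, 0, 0, 0, 0.2], [0, -0.01, 0.25, 0, 0, 0, 0.2], [0, -0.01, 0.25, 0, 0, 0, 0.3]],
])

```text
clock: 14.9
ee_pos: [525.4, 333.8, 38.2]
ee_rot: [2.287, 2.153, 0.002]
wrist_force: [-0.6, -0.1, -0.1]
gripper_width: 0.704
grasp_force: 0.0
```

Request:
send_rows([
  [[0, 0, 0, 0, 0, 0, 0.4], [0, 0, 0, 0, 0, 0, 0.5], [0, 0, 0, 0, 0, 0, 0.6], [0, 0, 0, 0, 0, 0, 0.6], [0, 0, 0, 0, 0, 0, 0.6]],
])

```text
clock: 15.4
ee_pos: [525.4, 334.0, 39.1]
ee_rot: [2.287, 2.153, 0.004]
wrist_force: [-0.4, 0.0, 4.1]
gripper_width: 0.486
grasp_force: 59.8
```

```bash
python3 - <<'E'
from h import *
st()
E
```

```text
15.4 [525.4 334.   39.1] [-0.4  0.   4.1] 0.486 59.8
```

Request:
send_rows([
  [[0, 0, -0.2, 0, 0, 0, 0.6], [0, 0, -0.4, 0, 0, 0, 0.6], [0, 0, -0.58, 0, 0, 0, 0.6], [0, 0, -0.58, 0, 0, 0, 0.6], [0, 0, -0.58, 0, 0, 0, 0.6]],
])

```text
clock: 15.9
ee_pos: [524.8, 333.8, 154.5]
ee_rot: [2.287, 2.153, 0.003]
wrist_force: [-1.6, 0.1, -0.7]
gripper_width: 0.481
grasp_force: 60.9
```

Request:
send_rows([
  [[-0.2, 0, 0, 0, 0, 0, 0.6], [-0.4, 0.05, 0, 0, 0, 0, 0.6], [-0.6, 0.1, 0, 0, 0, 0, 0.6], [-0.8, 0.15, 0, 0, 0, 0, 0.6], [-0.8, 0.15, 0, 0, 0, 0, 0.6]],
])

```text
clock: 16.4
ee_pos: [544.4, 167.2, 151.3]
ee_rot: [2.292, 2.148, -0.008]
wrist_force: [0.5, 0.2, -1.0]
gripper_width: 0.483
grasp_force: 60.9
```

```bash
python3 - <<'E'
from h import *
st()
chain((561.8,83.6,150,86.6))
E
```

```text
16.4 [544.4 167.2 151.3] [ 0.5  0.2 -1. ] 0.483 60.9
(561.8, 83.6, 150, 86.6) [-0.412  0.114  0.008] [-0.001  0.001 -0.002] 85.0
```

Request:
send_rows([
  [[-0.2, 0.05, 0, 0, 0, 0, 0.6], [-0.405, 0.114, 0, 0, 0, 0, 0.6], [-0.405, 0.114, 0, 0, 0, 0, 0.6], [-0.405, 0.114, 0, 0, 0, 0, 0.6], [-0.405, 0.114, 0, 0, 0, 0, 0.6]],
])

```text
clock: 16.9
ee_pos: [561.8, 90.9, 152.3]
ee_rot: [-2.285, -2.152, 0.002]
wrist_force: [0.7, -0.3, -1.2]
gripper_width: 0.491
grasp_force: 60.9
```

Request:
send_rows([
  [[0, 0, 0, 0, 0, 0, 0.6], [0, 0, 0, 0, 0, 0, 0.6], [0, 0, 0, 0, 0, 0, 0.6]],
])

```text
clock: 17.2
ee_pos: [562.6, 90.7, 153.4]
ee_rot: [-2.286, -2.155, 0.0]
wrist_force: [0.2, -0.4, -0.9]
gripper_width: 0.484
grasp_force: 60.9
```

```bash
python3 - <<'E'
from h import *
st()
chain((561.8,83.6,150,86.6),(561.8,83.6,75,86.6))
s=snap('side')
cv2.imwrite('pics/s1.png',cv2.resize(s[150:290,210:340],(557,600),interpolation=cv2.INTER_CUBIC)[:,:,::-1])
E
```

```text
17.2 [562.6  90.7 153.4] [ 0.2 -0.4 -0.9] 0.484 60.9
(561.8, 83.6, 150, 86.6) [-0.036 -0.002  0.017] [-0. -0.  0.] 8.0
(561.8, 83.6, 75, 86.6) [ 0.    -0.     0.375] [0. 0. 0.] 75.0
```

View pics/s1.png

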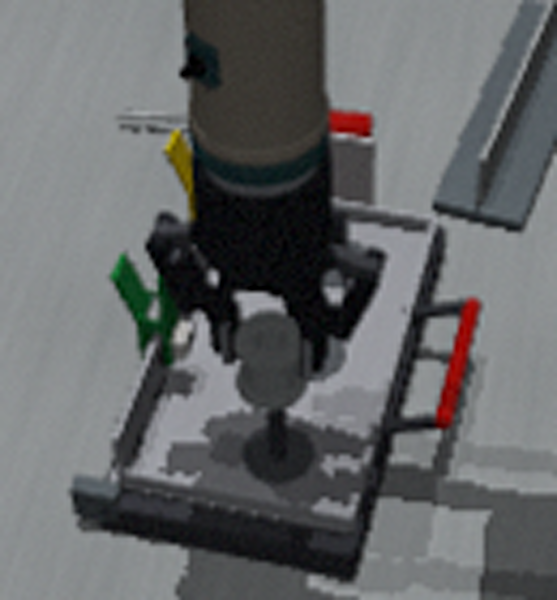

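```bash
python3 - <<'E'
from h import *
for P in[(561.8,83.6,36),(561.8,83.6,80),(562.6,90.7,118),(562.6,90.7,154)]:
    q=proj('side',P);print(P,q.round(1),((q-[210,150]+.5)*4.285).round(0))
E
```

```text
(561.8, 83.6, 36) [274.6 255.3] [279. 454.]
(561.8, 83.6, 80) [274.2 245.5] [277. 411.]
(562.6, 90.7, 118) [272.9 238.6] [272. 382.]
(562.6, 90.7, 154) [272.5 229.7] [270. 344.]
```

Projections match the image within about 1 px. I'll correct 7 mm in y and lower.

Request:
send_rows([
  [[-0.036, -0.003, 0.05, 0, 0, 0, 0.6], [-0.036, -0.003, 0.13, 0, 0, 0, 0.6], [-0.036, -0.003, 0.18, 0, 0, 0, 0.6], [-0.036, -0.003, 0.22, 0, 0, 0, 0.6], [-0.036, -0.003, 0.22, 0, 0, 0, 0.6]],
])

```text
clock: 17.75
ee_pos: [561.1, 82.7, 108.0]
ee_rot: [-2.286, -2.152, 0.002]
wrist_force: [-0.7, 0.3, -1.3]
gripper_width: 0.483
grasp_force: 60.9
```

Request:
send_rows([
  [[0, 0, 0.05, 0, 0, 0, 0.6], [0, 0, 0.09, 0, 0, 0, 0.6], [0, 0, 0.12, 0, 0, 0, 0.6], [0, 0, 0.12, 0, 0, 0, 0.6]],
])

```text
clock: 18.15
ee_pos: [561.4, 82.7, 84.4]
ee_rot: [-2.287, -2.153, 0.001]
wrist_force: [-0.2, 1.0, -0.8]
gripper_width: 0.484
grasp_force: 60.9
```

```bash
python3 - <<'E'
from h import *
st()
chain((561.8,83.6,75,86.6))
E
```

```text
18.1 [561.4  82.7  84.4] [-0.2  1.  -0.8] 0.484 60.9
(561.8, 83.6, 75, 86.6) [0.004 0.002 0.047] [-0.  0. -0.] 9.0
```

Request:
send_rows([
  [[0.003, 0.002, 0.02, 0, 0, 0, 0.6], [0.003, 0.002, 0.035, 0, 0, 0, 0.6], [0.003, 0.002, 0.046, 0, 0, 0, 0.6], [0.003, 0.002, 0.046, 0, 0, 0, 0.6]],
])

```text
clock: 18.55
ee_pos: [561.9, 83.2, 75.9]
ee_rot: [-2.287, -2.153, 0.001]
wrist_force: [-0.4, -0.2, -0.4]
gripper_width: 0.482
grasp_force: 60.9
```

Request:
send_rows([
  [[0, 0, 0, 0, 0, 0, 0.4], [0, 0, 0, 0, 0, 0, 0.3], [0, 0, 0, 0, 0, 0, 0.25], [0, 0, -0.2, 0, 0, 0, 0.25], [0, 0, -0.45, 0, 0, 0, 0.25]],
])

```text
clock: 19.05
ee_pos: [560.4, 83.2, 164.9]
ee_rot: [-2.284, -2.151, 0.007]
wrist_force: [1.0, 0.1, -0.8]
gripper_width: 0.75
grasp_force: 0.0
```

```bash
python3 - <<'E'
from h import *
st()
chain((503,194,130,86.6),(443.7,305.9,90,86.6),(443.7,305.9,38,86.6))
E
```

```text
19.1 [560.4  83.2 164.9] [ 1.   0.1 -0.8] 0.75 0.0
(503, 194, 130, 86.6) [ 0.536 -0.319  0.176] [-0.002  0.    -0.   ] 130.0
(443.7, 305.9, 90, 86.6) [ 0.541 -0.329  0.2  ] [0. 0. 0.] 133.0
(443.7, 305.9, 38, 86.6) [ 0.   -0.    0.26] [0. 0. 0.] 52.0
```

Request:
send_rows([
  [[0.2, -0.1, 0, 0, 0, 0, 0.2], [0.37, -0.21, 0.1, 0, 0, 0, 0.2], [0.536, -0.319, 0.15, 0, 0, 0, 0.2], [0.536, -0.319, 0.15, 0, 0, 0, 0.2]],
])

```text
clock: 19.45
ee_pos: [500.8, 197.1, 135.0]
ee_rot: [-2.28, -2.155, 0.005]
wrist_force: [0.3, -1.0, -0.3]
gripper_width: 0.803
grasp_force: 0.0
```

```bash
python3 - <<'E'
from h import *
t=snap('top');s=snap('side');st()
s0=cv2.imread('pics/side0.png')[:,:,::-1];t0=cv2.imread('pics/top0.png')[:,:,::-1]
# template-match original spool B patch, side view
for nm,im,i0,(x,y) in(('top',t,t0,(136,268)),('side',s,s0,(306,340))):
    T=i0[y-13:y+14,x-13:x+14].copy();W=im[y-40:y+41,x-40:x+41].copy()
    r=cv2.matchTemplate(W,T,cv2.TM_CCOEFF_NORMED);print(nm,cv2.minMaxLoc(r)[1],np.array(cv2.minMaxLoc(r)[3])-27)
# seated spool A: bright top at z=80
print('expected A top px',proj('top',(561.8,83.6,80)),proj('side',(561.8,83.6,80)))
cv2.imwrite('pics/s2.png',np.hstack([cv2.resize(t[160:300,90:290],(500,350),interpolation=cv2.INTER_CUBIC),cv2.resize(s[170:310,210:310],(250,350),interpolation=cv2.INTER_CUBIC)])[:,:,::-1])
chain((443.7,305.9,90,86.6))
E
```

```text
19.6 [504.6 194.7 136.3] [-0.1 -0.4 -0. ] 0.798 0.0
top 0.6118799448013306 [0 0]
side 0.8937005996704102 [0 0]
expected A top px [232.72879962 217.12027473] [274.15177208 245.51257706]
(443.7, 305.9, 90, 86.6) [ 0.537 -0.336  0.231] [0. 0. 0.] 135.0
```

View pics/s2.png

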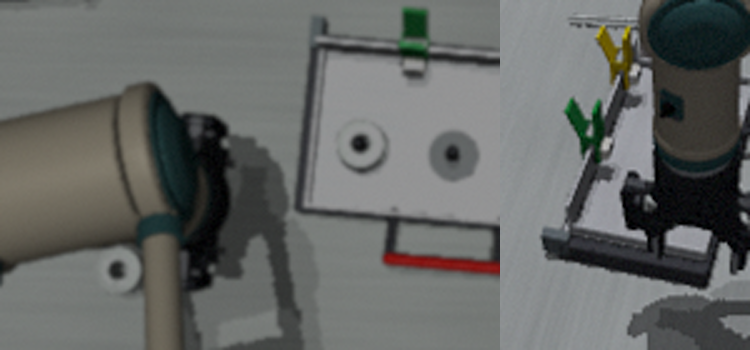

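Spool A is seated on the left spindle and spool B is still at its place (bore at about (136.4,267)).

Request:
send_rows([
  [[0.18, -0.11, 0.08, 0, 0, 0, 0.2], [0.36, -0.22, 0.15, 0, 0, 0, 0.2], [0.537, -0.336, 0.231, 0, 0, 0, 0.2], [0.537, -0.336, 0.231, 0, 0, 0, 0.2], [0.537, -0.336, 0.231, 0, 0, 0, 0.2]],
])

```text
clock: 20.05
ee_pos: [445.1, 305.3, 90.0]
ee_rot: [2.285, 2.154, 0.0]
wrist_force: [0.0, -0.5, 0.4]
gripper_width: 0.799
grasp_force: 0.0
```

Request:
send_rows([
  [[0, 0, 0, 0, 0, 0, 0.2], [0, 0, 0, 0, 0, 0, 0.2]],
])

```text
clock: 20.25
ee_pos: [446.0, 304.4, 90.7]
ee_rot: [2.289, 2.15, 0.002]
wrist_force: [-0.7, -0.2, 0.0]
gripper_width: 0.8
grasp_force: 0.0
```

```bash
python3 - <<'E'
from h import *
st()
chain((443.7,305.9,38,86.6))
E
```

```text
20.2 [446.  304.4  90.7] [-0.7 -0.2  0. ] 0.8 0.0
(443.7, 305.9, 38, 86.6) [ 0.007 -0.012  0.263] [ 0.001 -0.    -0.001] 53.0
```

Request:
send_rows([
  [[0.007, -0.012, 0.1, 0, 0, 0, 0.2], [0.007, -0.012, 0.2, 0, 0, 0, 0.2], [0.007, -0.012, 0.26, 0, 0, 0, 0.2], [0.007, -0.012, 0.26, 0, 0, 0, 0.2], [0.007, -0.012, 0.26, 0, 0, 0, 0.3]],
])

```text
clock: 20.75
ee_pos: [442.8, 306.6, 38.3]
ee_rot: [2.288, 2.152, 0.001]
wrist_force: [0.1, 0.2, 0.7]
gripper_width: 0.7
grasp_force: 0.0
```

Request:
send_rows([
  [[0, 0, 0, 0, 0, 0, 0.4], [0, 0, 0, 0, 0, 0, 0.5], [0, 0, 0, 0, 0, 0, 0.6], [0, 0, 0, 0, 0, 0, 0.6], [0, 0, 0, 0, 0, 0, 0.6]],
])

```text
clock: 21.25
ee_pos: [442.9, 307.2, 39.4]
ee_rot: [2.286, 2.153, 0.004]
wrist_force: [0.4, -0.8, 6.1]
gripper_width: 0.483
grasp_force: 59.8
```

Request:
send_rows([
  [[0, 0, -0.2, 0, 0, 0, 0.6], [0, 0, -0.4, 0, 0, 0, 0.6], [0, 0, -0.58, 0, 0, 0, 0.6], [0, 0, -0.58, 0, 0, 0, 0.6], [0, 0, -0.58, 0, 0, 0, 0.6]],
])

```text
clock: 21.75
ee_pos: [442.2, 307.1, 155.0]
ee_rot: [2.287, 2.153, 0.003]
wrist_force: [-0.2, -0.4, -1.0]
gripper_width: 0.486
grasp_force: 60.9
```

```bash
python3 - <<'E'
from h import *
st()
chain((485,200,155,86.6),(525,100,155,86.6),(557,-1,152,86.6))
E
```

```text
21.8 [442.2 307.1 155. ] [-0.2 -0.4 -1. ] 0.486 60.9
(485, 200, 155, 86.6) [-0.522  0.246 -0.   ] [ 0.001 -0.    -0.   ] 115.0
(525, 100, 155, 86.6) [-0.487  0.229  0.   ] [0. 0. 0.] 108.0
(557, -1, 152, 86.6) [-0.495  0.19   0.015] [0. 0. 0.] 106.0
```

Request:
send_rows([
  [[-0.18, 0.08, 0, 0, 0, 0, 0.6], [-0.35, 0.16, 0, 0, 0, 0, 0.6], [-0.52, 0.246, 0, 0, 0, 0, 0.6], [-0.52, 0.246, 0, 0, 0, 0, 0.6]],
])

```text
clock: 22.15
ee_pos: [485.4, 196.3, 152.1]
ee_rot: [2.291, 2.149, -0.006]
wrist_force: [0.2, 0.6, -0.4]
gripper_width: 0.484
grasp_force: 61.0
```

Request:
send_rows([
  [[-0.16, 0.08, 0, 0, 0, 0, 0.6], [-0.32, 0.16, 0, 0, 0, 0, 0.6], [-0.487, 0.229, 0, 0, 0, 0, 0.6], [-0.487, 0.229, 0, 0, 0, 0, 0.6]],
])

```text
clock: 22.55
ee_pos: [525.3, 97.1, 152.3]
ee_rot: [2.291, 2.149, -0.004]
wrist_force: [0.2, 0.5, -1.5]
gripper_width: 0.48
grasp_force: 61.0
```

Request:
send_rows([
  [[-0.16, 0.06, 0, 0, 0, 0, 0.6], [-0.32, 0.12, 0, 0, 0, 0, 0.6], [-0.49, 0.19, 0, 0, 0, 0, 0.6], [-0.49, 0.19, 0, 0, 0, 0, 0.6], [-0.49, 0.19, 0, 0, 0, 0, 0.6]],
])

```text
clock: 23.05
ee_pos: [555.8, 0.7, 152.6]
ee_rot: [-2.286, -2.15, 0.002]
wrist_force: [0.3, 0.6, -1.8]
gripper_width: 0.483
grasp_force: 61.0
```

Request:
send_rows([
  [[0, 0, 0, 0, 0, 0, 0.6], [0, 0, 0, 0, 0, 0, 0.6], [0, 0, 0, 0, 0, 0, 0.6]],
])

```text
clock: 23.35
ee_pos: [556.3, 1.2, 153.9]
ee_rot: [-2.285, -2.155, 0.0]
wrist_force: [-0.3, -0.0, -0.2]
gripper_width: 0.486
grasp_force: 61.0
```

```bash
python3 - <<'E'
from h import *
st()
chain((557.1,0.2,110,86.6))
E
```

```text
23.4 [556.3   1.2 153.9] [-0.3 -0.  -0.2] 0.486 61.0
(557.1, 0.2, 110, 86.6) [-0.005  0.004  0.219] [-0. -0.  0.] 44.0
```

Request:
send_rows([
  [[-0.005, 0.004, 0.08, 0, 0, 0, 0.6], [-0.005, 0.004, 0.15, 0, 0, 0, 0.6], [-0.005, 0.004, 0.22, 0, 0, 0, 0.6], [-0.005, 0.004, 0.22, 0, 0, 0, 0.6]],
])

```text
clock: 23.75
ee_pos: [555.9, -0.2, 108.4]
ee_rot: [-2.284, -2.152, 0.004]
wrist_force: [-0.1, -0.3, -1.4]
gripper_width: 0.487
grasp_force: 61.0
```

Request:
send_rows([
  [[0, 0, 0.05, 0, 0, 0, 0.6], [0, 0, 0.09, 0, 0, 0, 0.6], [0, 0, 0.12, 0, 0, 0, 0.6], [0, 0, 0.12, 0, 0, 0, 0.6]],
])

```text
clock: 24.15
ee_pos: [556.9, -0.8, 85.1]
ee_rot: [-2.286, -2.153, 0.002]
wrist_force: [-1.0, 1.0, -1.4]
gripper_width: 0.486
grasp_force: 61.0
```

```bash
python3 - <<'E'
from h import *
st()
chain((557.1,0.2,75.5,86.6))
E
```

```text
24.1 [556.9  -0.8  85.1] [-1.   1.  -1.4] 0.486 61.0
(557.1, 0.2, 75.5, 86.6) [0.005 0.001 0.048] [-0.001 -0.    -0.   ] 10.0
```

Request:
send_rows([
  [[0.003, 0, 0.02, 0, 0, 0, 0.6], [0.003, 0, 0.035, 0, 0, 0, 0.6], [0.003, 0, 0.048, 0, 0, 0, 0.6], [0.003, 0, 0.048, 0, 0, 0, 0.6]],
])

```text
clock: 24.55
ee_pos: [557.4, -0.5, 76.1]
ee_rot: [-2.287, -2.153, 0.001]
wrist_force: [0.3, 0.3, -1.7]
gripper_width: 0.483
grasp_force: 61.0
```

Request:
send_rows([
  [[0, 0, 0, 0, 0, 0, 0.4], [0, 0, 0, 0, 0, 0, 0.3], [0, 0, 0, 0, 0, 0, 0.3], [0, 0, -0.2, 0, 0, 0, 0.3], [0, 0, -0.45, 0, 0, 0, 0.4]],
])

```text
clock: 25.05
ee_pos: [555.8, -0.3, 165.2]
ee_rot: [-2.284, -2.15, 0.006]
wrist_force: [1.2, 0.0, 0.0]
gripper_width: 0.603
grasp_force: 0.0
```

```bash
python3 - <<'E'
from h import *
st()
chain((456.6,4.7,130,86.6),(456.6,4.7,57,86.6))
E
```

```text
25.1 [ 5.558e+02 -3.000e-01  1.652e+02] [1.2 0.  0. ] 0.603 0.0
(456.6, 4.7, 130, 86.6) [-0.005 -0.495  0.179] [-0.002 -0.    -0.   ] 105.0
(456.6, 4.7, 57, 86.6) [ 0.    -0.     0.365] [0. 0. 0.] 73.0
```

Request:
send_rows([
  [[0, -0.16, 0, 0, 0, 0, 0.5], [0, -0.32, 0.06, 0, 0, 0, 0.5], [0, -0.495, 0.14, 0, 0, 0, 0.5], [0, -0.495, 0.16, 0, 0, 0, 0.5], [0, -0.495, 0.16, 0, 0, 0, 0.5]],
])

```text
clock: 25.55
ee_pos: [457.9, 5.6, 134.2]
ee_rot: [-2.287, -2.153, 0.0]
wrist_force: [0.3, -1.0, 0.1]
gripper_width: 0.499
grasp_force: 0.0
```

Request:
send_rows([
  [[0, 0, 0, 0, 0, 0, 0.5], [0, 0, 0, 0, 0, 0, 0.5]],
])

```text
clock: 25.75
ee_pos: [460.7, 5.3, 135.1]
ee_rot: [2.286, 2.152, 0.002]
wrist_force: [0.2, -0.6, 0.7]
gripper_width: 0.504
grasp_force: 0.0
```

```bash
python3 - <<'E'
from h import *
st()
chain((456.6,4.7,57,86.6))
t=snap('top');s=snap('side')
cv2.imwrite('pics/b1.png',np.hstack([cv2.resize(t[150:290,200:360],(440,385),interpolation=cv2.INTER_CUBIC),cv2.resize(s[150:290,210:340],(357,385),interpolation=cv2.INTER_CUBIC)])[:,:,::-1])
E
```

```text
25.8 [460.7   5.3 135.1] [ 0.2 -0.6  0.7] 0.504 0.0
(456.6, 4.7, 57, 86.6) [-0.004 -0.021  0.39 ] [ 0.001  0.    -0.   ] 78.0
```

View pics/b1.png

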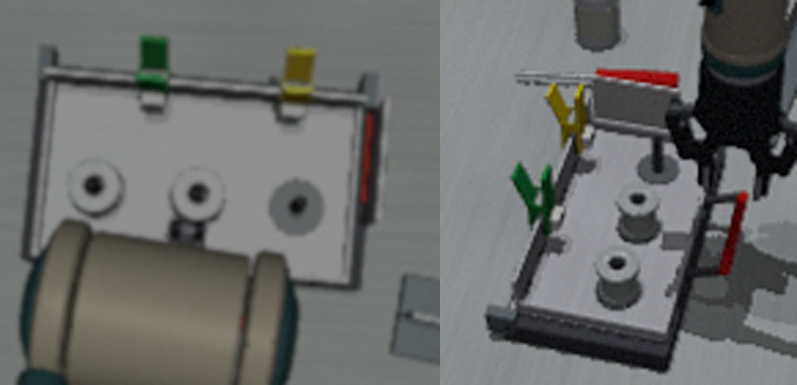

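Two spools are seated and two clips are on the wall. Now I'll grip the bar.

Request:
send_rows([
  [[-0.002, -0.021, 0.15, 0, 0, 0, 0.5], [-0.002, -0.021, 0.3, 0, 0, 0, 0.5], [-0.002, -0.021, 0.39, 0, 0, 0, 0.5], [-0.002, -0.021, 0.39, 0, 0, 0, 0.5], [-0.002, -0.021, 0.39, 0, 0, 0, 0.5]],
])

```text
clock: 26.35
ee_pos: [455.3, 5.3, 56.6]
ee_rot: [2.287, 2.153, 0.0]
wrist_force: [0.3, 0.1, 1.2]
gripper_width: 0.5
grasp_force: 0.0
```

Request:
send_rows([
  [[0, 0, 0, 0, 0, 0, 0.7], [0, 0, 0, 0, 0, 0, 0.8], [0, 0, 0, 0, 0, 0, 0.9], [0, 0, 0, 0, 0, 0, 1], [0, 0, 0, 0, 0, 0, 1]],
])

```text
clock: 26.85
ee_pos: [456.6, 5.2, 57.6]
ee_rot: [2.285, 2.151, 0.005]
wrist_force: [2.5, 0.7, 6.7]
gripper_width: 0.116
grasp_force: 58.8
```

```bash
python3 - <<'E'
from h import *
st()
E
```

```text
26.9 [456.6   5.2  57.6] [2.5 0.7 6.7] 0.116 58.8
```

Gripped. Lifting the first 7°.

Request:
send_rows([
  [[0, 0.003, -0.025, 0.0078, 0, 0, 1], [0, 0.0066, -0.05, 0.0156, 0, 0, 1], [0, 0.0108, -0.0748, 0.0233, 0, 0, 1], [0, 0.0157, -0.0995, 0.0311, 0, 0, 1], [0, 0.021, -0.124, 0.0389, 0, 0, 1]],
])

```text
clock: 27.35
ee_pos: [460.7, 4.9, 81.2]
ee_rot: [-2.223, -2.092, 0.125]
wrist_force: [5.7, 0.5, -4.9]
gripper_width: 0.12
grasp_force: 58.7
```

```bash
cat >> h.py <<'E'
def tilt():
    r=R.from_rotvec(arm.sense()['ee_rot']).as_matrix()
    print('tool tilt',np.degrees(np.arccos(-r[2,2])).round(1),'arc tilt',np.degrees(np.arctan2(arm.sense()['ee_pos'][2]-34,np.hypot(661.2-arm.sense()['ee_pos'][0],0))-np.arctan2(22,205)).round(1))
E
python3 - <<'E'
from h import *
st();tilt();print(arm.sense()['torque'])
E
```

```text
27.4 [460.7   4.9  81.2] [ 5.7  0.5 -4.9] 0.12 58.7
tool tilt 6.8 arc tilt 7.1
[-0.039724   -0.99275033 -0.02705951]
```

Working well; continue.

Request:
send_rows([
  [[0, 0.003, -0.025, 0.0078, 0, 0, 1], [0, 0.0066, -0.05, 0.0156, 0, 0, 1], [0, 0.0108, -0.0748, 0.0233, 0, 0, 1], [0, 0.0157, -0.0995, 0.0311, 0, 0, 1], [0, 0.021, -0.124, 0.0389, 0, 0, 1]],
])

```text
clock: 27.85
ee_pos: [467.8, 4.5, 104.9]
ee_rot: [-2.152, -2.026, 0.246]
wrist_force: [4.4, 0.4, -5.1]
gripper_width: 0.118
grasp_force: 58.8
```

Request:
send_rows([
  [[0, 0.003, -0.025, 0.0078, 0, 0, 1], [0, 0.0066, -0.05, 0.0156, 0, 0, 1], [0, 0.0108, -0.0748, 0.0233, 0, 0, 1], [0, 0.0157, -0.0995, 0.0311, 0, 0, 1], [0, 0.021, -0.124, 0.0389, 0, 0, 1]],
])

```text
clock: 28.35
ee_pos: [477.6, 3.9, 127.5]
ee_rot: [-2.079, -1.957, 0.36]
wrist_force: [4.1, -0.1, -6.0]
gripper_width: 0.118
grasp_force: 58.8
```

```bash
python3 - <<'E'
from h import *
st();tilt();s=arm.sense();print(s['torque'],s['joint_pos'].round(2))
E
```

```text
28.4 [477.6   3.9 127.5] [ 4.1 -0.1 -6. ] 0.118 58.8
tool tilt 20.9 arc tilt 20.9
[-0.06939826 -1.23168744  0.00598766] [-0.12  0.42  1.66 -0.02  1.42 -0.05]
```

Request:
send_rows([
  [[0, 0.003, -0.025, 0.0078, 0, 0, 1], [0, 0.0066, -0.05, 0.0156, 0, 0, 1], [0, 0.0108, -0.0748, 0.0233, 0, 0, 1], [0, 0.0157, -0.0995, 0.0311, 0, 0, 1], [0, 0.021, -0.124, 0.0389, 0, 0, 1]],
])

```text
clock: 28.85
ee_pos: [490.0, 3.1, 148.9]
ee_rot: [-2.002, -1.885, 0.468]
wrist_force: [3.7, -1.6, -5.7]
gripper_width: 0.114
grasp_force: 58.8
```

Request:
send_rows([
  [[0, 0.003, -0.025, 0.0078, 0, 0, 1], [0, 0.0066, -0.05, 0.0156, 0, 0, 1], [0, 0.0108, -0.0748, 0.0233, 0, 0, 1], [0, 0.0157, -0.0995, 0.0311, 0, 0, 1], [0, 0.021, -0.124, 0.0389, 0, 0, 1]],
])

```text
clock: 29.35
ee_pos: [505.0, 2.1, 168.6]
ee_rot: [-1.922, -1.81, 0.57]
wrist_force: [2.7, -0.5, -5.2]
gripper_width: 0.114
grasp_force: 58.9
```

```bash
python3 - <<'E'
from h import *
st();tilt();s=snap('side');t=snap('top')
cv2.imwrite('pics/t1.png',np.hstack([cv2.resize(t[130:290,200:360],(400,400),interpolation=cv2.INTER_CUBIC),cv2.resize(s[130:290,200:360],(400,400),interpolation=cv2.INTER_CUBIC)])[:,:,::-1])
E
```

```text
29.4 [505.    2.1 168.6] [ 2.7 -0.5 -5.2] 0.114 58.9
tool tilt 34.9 arc tilt 34.6
```

View pics/t1.png

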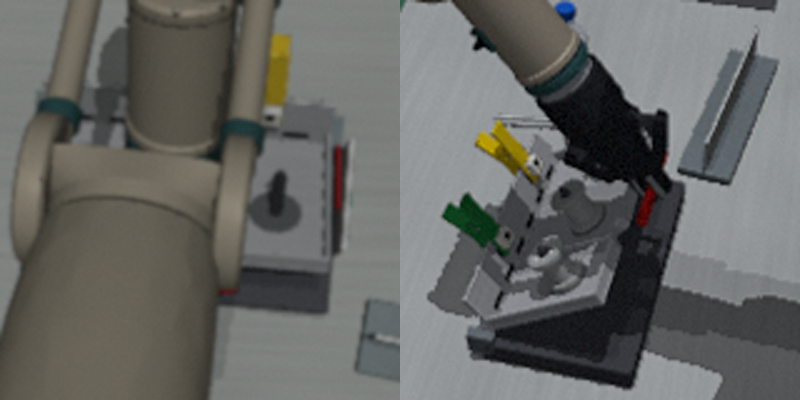

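Request:
send_rows([
  [[0, 0, 0, 0, 0, 0, 1], [0, 0, 0, 0, 0, 0, 1], [0, 0, 0, 0, 0, 0, 1], [0, 0, 0, 0, 0, 0, 1], [0, 0, 0, 0, 0, 0, 1]],
])

```text
clock: 29.95
ee_pos: [505.3, 2.1, 168.9]
ee_rot: [-1.925, -1.812, 0.568]
wrist_force: [5.2, -1.6, -8.0]
gripper_width: 0.115
grasp_force: 59.1
```

The tray is at 35° with the spools and clips still in place. I'll hold it 2 s.

Request:
send_rows([
  [[0, 0, 0, 0, 0, 0, 1], [0, 0, 0, 0, 0, 0, 1], [0, 0, 0, 0, 0, 0, 1], [0, 0, 0, 0, 0, 0, 1], [0, 0, 0, 0, 0, 0, 1]],
])

```text
clock: 30.45
ee_pos: [505.2, 2.1, 169.0]
ee_rot: [-1.925, -1.812, 0.568]
wrist_force: [5.2, -1.3, -8.5]
gripper_width: 0.113
grasp_force: 59.1
```

Request:
send_rows([
  [[0, 0, 0, 0, 0, 0, 1], [0, 0, 0, 0, 0, 0, 1], [0, 0, 0, 0, 0, 0, 1], [0, 0, 0, 0, 0, 0, 1], [0, 0, 0, 0, 0, 0, 1]],
])

```text
clock: 30.95
ee_pos: [505.2, 2.1, 169.0]
ee_rot: [-1.925, -1.812, 0.568]
wrist_force: [5.5, -2.3, -8.1]
gripper_width: 0.116
grasp_force: 59.1
```

Request:
send_rows([
  [[0, 0, 0, 0, 0, 0, 1], [0, 0, 0, 0, 0, 0, 1], [0, 0, 0, 0, 0, 0, 1], [0, 0, 0, 0, 0, 0, 1], [0, 0, 0, 0, 0, 0, 1]],
])

```text
clock: 31.45
ee_pos: [505.3, 2.1, 169.0]
ee_rot: [-1.925, -1.812, 0.567]
wrist_force: [5.5, -0.3, -8.4]
gripper_width: 0.114
grasp_force: 59.1
```

Request:
send_rows([
  [[0, 0, 0, 0, 0, 0, 1], [0, 0, 0, 0, 0, 0, 1], [0, 0, 0, 0, 0, 0, 1], [0, 0, 0, 0, 0, 0, 1], [0, 0, 0, 0, 0, 0, 1]],
])

```text
clock: 31.95
ee_pos: [505.3, 2.1, 169.0]
ee_rot: [-1.925, -1.812, 0.568]
wrist_force: [5.0, -1.7, -9.8]
gripper_width: 0.115
grasp_force: 59.1
```

```bash
python3 - <<'E'
from h import *
st();tilt()
E
```

```text
31.9 [505.3   2.1 169. ] [ 5.  -1.7 -9.8] 0.115 59.1
tool tilt 34.8 arc tilt 34.8
```

Request:
send_rows([
  [[0, -0.0024, 0.025, -0.0078, 0, 0, 1], [0, -0.0042, 0.0502, -0.0156, 0, 0, 1], [0, -0.0053, 0.0754, -0.0233, 0, 0, 1], [0, -0.0058, 0.1005, -0.0311, 0, 0, 1], [0, -0.0058, 0.1257, -0.0389, 0, 0, 1]],
])

```text
clock: 32.45
ee_pos: [490.3, 3.1, 149.4]
ee_rot: [-2.005, -1.887, 0.465]
wrist_force: [6.6, -1.5, -7.7]
gripper_width: 0.116
grasp_force: 59.3
```

Request:
send_rows([
  [[0, -0.0024, 0.025, -0.0078, 0, 0, 1], [0, -0.0042, 0.0502, -0.0156, 0, 0, 1], [0, -0.0053, 0.0754, -0.0233, 0, 0, 1], [0, -0.0058, 0.1005, -0.0311, 0, 0, 1], [0, -0.0058, 0.1257, -0.0389, 0, 0, 1]],
])

```text
clock: 32.95
ee_pos: [477.8, 3.9, 128.1]
ee_rot: [-2.081, -1.959, 0.357]
wrist_force: [6.7, -1.7, -7.8]
gripper_width: 0.114
grasp_force: 59.3
```

Request:
send_rows([
  [[0, -0.0024, 0.025, -0.0078, 0, 0, 1], [0, -0.0042, 0.0502, -0.0156, 0, 0, 1], [0, -0.0053, 0.0754, -0.0233, 0, 0, 1], [0, -0.0058, 0.1005, -0.0311, 0, 0, 1], [0, -0.0058, 0.1257, -0.0389, 0, 0, 1]],
])

```text
clock: 33.45
ee_pos: [467.9, 4.5, 105.6]
ee_rot: [-2.155, -2.028, 0.242]
wrist_force: [7.2, -0.8, -6.0]
gripper_width: 0.116
grasp_force: 59.2
```

Request:
send_rows([
  [[0, -0.0024, 0.025, -0.0078, 0, 0, 1], [0, -0.0042, 0.0502, -0.0156, 0, 0, 1], [0, -0.0053, 0.0754, -0.0233, 0, 0, 1], [0, -0.0058, 0.1005, -0.0311, 0, 0, 1], [0, -0.0058, 0.1257, -0.0389, 0, 0, 1]],
])

```text
clock: 33.95
ee_pos: [460.8, 5.0, 81.9]
ee_rot: [-2.225, -2.094, 0.121]
wrist_force: [6.7, -0.5, -6.1]
gripper_width: 0.116
grasp_force: 59.2
```

```bash
python3 - <<'E'
from h import *
st();tilt()
E
```

```text
34.0 [460.8   5.   81.9] [ 6.7 -0.5 -6.1] 0.116 59.2
tool tilt 6.6 arc tilt 7.3
```

Request:
send_rows([
  [[0, -0.0024, 0.025, -0.0078, 0, 0, 1], [0, -0.0042, 0.0502, -0.0156, 0, 0, 1], [0, -0.0053, 0.0754, -0.0233, 0, 0, 1], [0, -0.0058, 0.1005, -0.0311, 0, 0, 1], [0, -0.0058, 0.118, -0.037, 0, 0, 1]],
])

```text
clock: 34.45
ee_pos: [456.7, 5.2, 58.9]
ee_rot: [2.287, 2.153, 0.0]
wrist_force: [7.7, -1.0, -4.6]
gripper_width: 0.117
grasp_force: 59.2
```

Request:
send_rows([
  [[0, 0, 0.005, -0.001, 0, 0, 1], [0, 0, 0.01, -0.0019, 0, 0, 1], [0, 0, 0.012, -0.0019, 0, 0, 1], [0, 0, 0.012, -0.0019, 0, 0, 1]],
])

```text
clock: 34.85
ee_pos: [456.5, 5.2, 57.6]
ee_rot: [2.285, 2.15, 0.005]
wrist_force: [4.4, -1.7, 5.2]
gripper_width: 0.115
grasp_force: 60.5
```

```bash
python3 - <<'E'
from h import *
st();tilt()
E
```

```text
34.9 [456.5   5.2  57.6] [ 4.4 -1.7  5.2] 0.115 60.5
tool tilt 0.3 arc tilt 0.5
```

Level again. Release, rise, then fetch the green clip.

Request:
send_rows([
  [[0, 0, 0, 0, 0, 0, 0.8], [0, 0, 0, 0, 0, 0, 0.6], [0, 0, 0, 0, 0, 0, 0.5], [0, 0, 0, 0, 0, 0, 0.5], [0, 0, 0, 0, 0, 0, 0.5]],
])

```text
clock: 35.35
ee_pos: [453.9, 5.5, 55.3]
ee_rot: [-2.287, -2.153, 0.001]
wrist_force: [-0.2, 0.3, 0.2]
gripper_width: 0.502
grasp_force: 0.0
```

Request:
send_rows([
  [[0, 0, -0.2, 0, 0, 0, 0.5], [0, 0, -0.4, 0, 0, 0, 0.5], [0, 0, -0.6, 0, 0, 0, 0.4], [0, 0, -0.8, 0, 0, 0, 0.2], [0, 0, -0.8, 0, 0, 0, 0.2]],
])

```text
clock: 35.85
ee_pos: [457.9, 5.0, 220.7]
ee_rot: [2.281, 2.148, 0.011]
wrist_force: [0.5, 0.5, 0.3]
gripper_width: 0.8
grasp_force: 0.0
```

```bash
python3 - <<'E'
from h import *
st()
chain((555,20,218,86.6),(648.6,35.5,218,86.6),(648.6,35.5,138,86.6))
t=snap('top')
def cen(m,n):
    k,l,s,c=cv2.connectedComponentsWithStats(m.astype(np.uint8))
    for i in range(1,k):
        if s[i,4]>15:print(n,s[i],c[i].round(1))
h=cv2.cvtColor(t[150:300,200:360],cv2.COLOR_RGB2HSV).astype(int)
cen((h[:,:,0]>45)&(h[:,:,0]<80)&(h[:,:,1]>110),'green');cen((h[:,:,0]>22)&(h[:,:,0]<34)&(h[:,:,1]>130),'yellow')
E
```

```text
35.9 [457.9   5.  220.7] [0.5 0.5 0.3] 0.8 0.0
(555, 20, 218, 86.6) [0.104 0.48  0.019] [ 0.004  0.    -0.   ] 98.0
(648.6, 35.5, 218, 86.6) [0.105 0.463 0.   ] [0. 0. 0.] 95.0
(648.6, 35.5, 138, 86.6) [ 0.  -0.   0.4] [0. 0. 0.] 80.0
green [51 14  9 11 85] [55.5 18.7]
green [50 27 11  6 46] [54.7 29.6]
yellow [103  18  11  12 100] [108.5  23.1]
yellow [102  32  11   5  51] [107.4  34.1]
```

Request:
send_rows([
  [[0.07, 0.23, 0, 0, 0, 0, 0.2], [0.14, 0.46, 0, 0, 0, 0, 0.2], [0.209, 0.7, 0.01, 0, 0, 0, 0.2], [0.209, 0.943, 0.019, 0, 0, 0, 0.2], [0.209, 0.943, 0.019, 0, 0, 0, 0.2]],
])

```text
clock: 36.4
ee_pos: [650.2, 35.5, 207.1]
ee_rot: [-2.287, -2.153, 0.002]
wrist_force: [-1.4, -0.2, -0.5]
gripper_width: 0.797
grasp_force: 0.0
```

Request:
send_rows([
  [[0, 0, 0, 0, 0, 0, 0.2], [0, 0, 0, 0, 0, 0, 0.2]],
])

```text
clock: 36.6
ee_pos: [643.5, 35.8, 210.1]
ee_rot: [-2.285, -2.151, 0.005]
wrist_force: [0.3, 0.5, -0.7]
gripper_width: 0.801
grasp_force: 0.0
```

```bash
python3 - <<'E'
from h import *
st()
chain((648.6,35.8,138,86.6))
s=snap('side')
# green/yellow extents in side for height check
h=cv2.cvtColor(s,cv2.COLOR_RGB2HSV).astype(int)
for n,a,b,y in(('g',45,80,35.5),('y',22,34,-76.5)):
    m=(h[:,:,0]>a)&(h[:,:,0]<b)&(h[:,:,1]>120)&(h[:,:,2]>50);m[:130]=0;m[270:]=0;m[:,:200]=0;m[:,300:]=0
    p=np.argwhere(m);print(n,p.min(0),p.max(0),'top px expected',proj('side',(666,y,146)),proj('side',(640,y,146)))
E
```

```text
36.6 [643.5  35.8 210.1] [ 0.3  0.5 -0.7] 0.801 0.0
(648.6, 35.8, 138, 86.6) [0.001 0.027 0.36 ] [-0.001  0.    -0.   ] 72.0
g [130 200] [234 249] top px expected [238.6074108  210.95648378] [248.09821975 212.17015334]
y [181 249] [205 261] top px expected [248.3863845 182.2550609] [257.32230021 183.31608658]
```

Request:
send_rows([
  [[0, 0.02, 0.15, 0, 0, 0, 0.2], [0, 0.023, 0.3, 0, 0, 0, 0.2], [0, 0.023, 0.36, 0, 0, 0, 0.2], [0, 0.023, 0.36, 0, 0, 0, 0.2], [0, 0.023, 0.36, 0, 0, 0, 0.3]],
])

```text
clock: 37.15
ee_pos: [650.1, 35.4, 141.0]
ee_rot: [2.287, 2.153, 0.002]
wrist_force: [0.9, -1.0, 0.3]
gripper_width: 0.706
grasp_force: 0.0
```

Request:
send_rows([
  [[0, 0, 0, 0, 0, 0, 0.5], [0, 0, 0, 0, 0, 0, 0.6], [0, 0, 0, 0, 0, 0, 0.7], [0, 0, 0, 0, 0, 0, 0.8], [0, 0, 0, 0, 0, 0, 0.9]],
])

```text
clock: 37.65
ee_pos: [649.8, 35.5, 139.7]
ee_rot: [-2.287, -2.153, 0.0]
wrist_force: [-0.2, 0.5, -0.3]
gripper_width: 0.232
grasp_force: 61.1
```

Request:
send_rows([
  [[0, 0, 0, 0, 0, 0, 0.9], [0, 0, 0, 0, 0, 0, 0.9]],
])

```text
clock: 37.85
ee_pos: [649.9, 35.5, 139.5]
ee_rot: [-2.287, -2.153, 0.0]
wrist_force: [-0.6, 0.4, 0.1]
gripper_width: 0.235
grasp_force: 61.1
```

```bash
python3 - <<'E'
from h import *
st()
E
```

```text
37.9 [649.9  35.5 139.5] [-0.6  0.4  0.1] 0.235 61.1
```

Request:
send_rows([
  [[0, -0.025, 0, 0, 0, 0, 0.9], [0, -0.025, -0.1, 0, 0, 0, 0.9], [0, -0.025, -0.25, 0, 0, 0, 0.9], [0, -0.025, -0.45, 0, 0, 0, 0.9], [0, -0.025, -0.45, 0, 0, 0, 0.9]],
])

```text
clock: 38.35
ee_pos: [647.8, 35.7, 236.0]
ee_rot: [2.281, 2.148, 0.013]
wrist_force: [1.3, -0.1, -0.3]
gripper_width: 0.235
grasp_force: 59.3
```

```bash
python3 - <<'E'
from h import *
st();chain((560,-70,226,84),(500,-180,226,82),(438.9,-290.4,222,80),(438.9,-290.4,116,80))
E
```

```text
38.4 [647.8  35.7 236. ] [ 1.3 -0.1 -0.3] 0.235 59.3
(560, -70, 226, 84) [-0.554 -0.407  0.045] [ 0.004 -0.     0.014] 138.0
(500, -180, 226, 82) [-0.578 -0.241 -0.   ] [-0.    -0.     0.011] 125.0
(438.9, -290.4, 222, 80) [-0.589 -0.226  0.02 ] [ 0.    -0.     0.011] 126.0
(438.9, -290.4, 116, 80) [ 0.   -0.    0.53] [0. 0. 0.] 106.0
```

Request:
send_rows([
  [[-0.1, -0.2, 0, 0, 0, 0, 0.9], [-0.3, -0.33, 0, 0, 0, 0, 0.9], [-0.554, -0.407, 0.02, 0, 0, 0.014, 0.9], [-0.554, -0.407, 0.02, 0, 0, 0.014, 0.9]],
])

```text
clock: 38.75
ee_pos: [553.8, -74.0, 225.0]
ee_rot: [-2.339, -2.097, 0.007]
wrist_force: [0.2, 1.0, -1.2]
gripper_width: 0.235
grasp_force: 59.3
```

Request:
send_rows([
  [[-0.2, -0.08, 0, 0, 0, 0, 0.9], [-0.4, -0.16, 0, 0, 0, 0.011, 0.9], [-0.578, -0.241, 0, 0, 0, 0.011, 0.9], [-0.578, -0.241, 0, 0, 0, 0.011, 0.9]],
])

```text
clock: 39.15
ee_pos: [494.9, -182.8, 225.2]
ee_rot: [-2.374, -2.057, 0.004]
wrist_force: [0.1, 0.4, -0.7]
gripper_width: 0.231
grasp_force: 59.3
```

Request:
send_rows([
  [[-0.2, -0.08, 0, 0, 0, 0, 0.9], [-0.4, -0.15, 0, 0, 0, 0.011, 0.9], [-0.589, -0.226, 0, 0, 0, 0.011, 0.9], [-0.589, -0.226, 0, 0, 0, 0.011, 0.9], [-0.589, -0.226, 0, 0, 0, 0.011, 0.9]],
])

```text
clock: 39.65
ee_pos: [436.2, -289.9, 225.3]
ee_rot: [-2.406, -2.018, -0.002]
wrist_force: [-0.4, -0.5, 0.4]
gripper_width: 0.232
grasp_force: 59.3
```

Request:
send_rows([
  [[0, 0, 0, 0, 0, 0, 0.9], [0, 0, 0, 0, 0, 0, 0.9]],
])

```text
clock: 39.85
ee_pos: [436.8, -288.9, 225.6]
ee_rot: [-2.403, -2.023, -0.001]
wrist_force: [-0.8, -0.6, -0.2]
gripper_width: 0.232
grasp_force: 59.3
```

```bash
python3 - <<'E'
from h import *
st();chain((438.9,-290.4,116,80))
E
```

```text
39.9 [ 436.8 -288.9  225.6] [-0.8 -0.6 -0.2] 0.232 59.3
(438.9, -290.4, 116, 80) [-0.006  0.012  0.548] [ 0.    -0.     0.001] 110.0
```

Request:
send_rows([
  [[-0.006, 0.012, 0.15, 0, 0, 0, 0.9], [-0.006, 0.012, 0.3, 0, 0, 0, 0.9], [-0.006, 0.012, 0.4, 0, 0, 0, 0.9], [-0.006, 0.012, 0.48, 0, 0, 0, 0.9], [-0.006, 0.012, 0.545, 0, 0, 0, 0.9]],
])

```text
clock: 40.35
ee_pos: [438.7, -290.4, 115.6]
ee_rot: [-2.403, -2.022, -0.0]
wrist_force: [2.5, -0.3, 2.7]
gripper_width: 0.232
grasp_force: 59.4
```

Request:
send_rows([
  [[0, 0, 0, 0, 0, 0, 0.9], [0, 0, 0, 0, 0, 0, 0.9], [0, 0, 0, 0, 0, 0, 0.9]],
])

```text
clock: 40.65
ee_pos: [438.5, -291.6, 117.4]
ee_rot: [2.404, 2.022, -0.0]
wrist_force: [0.6, -0.3, 0.1]
gripper_width: 0.233
grasp_force: 59.2
```

```bash
python3 - <<'E'
from h import *
st();chain((443.8,-291.3,116,80))
E
```

```text
40.6 [ 438.5 -291.6  117.4] [ 0.6 -0.3  0.1] 0.233 59.2
(443.8, -291.3, 116, 80) [0.006 0.026 0.007] [0.    0.    0.001] 6.0
```

Request:
send_rows([
  [[0, 0.008, 0.007, 0, 0, 0, 0.9], [0, 0.016, 0.007, 0, 0, 0, 0.9], [0, 0.026, 0.007, 0, 0, 0, 0.9], [0, 0.026, 0.007, 0, 0, 0, 0.9], [0, 0.026, 0.007, 0, 0, 0, 0.9]],
])

```text
clock: 41.15
ee_pos: [443.3, -292.8, 115.4]
ee_rot: [2.405, 2.021, -0.0]
wrist_force: [0.2, -0.1, -0.7]
gripper_width: 0.232
grasp_force: 59.2
```

```bash
python3 - <<'E'
from h import *
st();s=snap('side')
h=cv2.cvtColor(s,cv2.COLOR_RGB2HSV).astype(int)
m=(h[:,:,0]>45)&(h[:,:,0]<80)&(h[:,:,1]>110)&(h[:,:,2]>40);m[:130]=0;m[200:]=0;m[:,:300]=0;m[:,370:]=0
p=np.argwhere(m)
for r in range(p[:,0].min(),p[:,0].max()+1):
    c=p[p[:,0]==r][:,1]; print(r,c.tolist())
print([proj('side',(443.8,-291.3,z)).round(1) for z in(40,62,126)])
E
```

```text
41.1 [ 443.3 -292.8  115.4] [ 0.2 -0.1 -0.7] 0.232 59.2
151 [331, 336]
152 [331]
153 [330, 331]
154 [335]
155 [330, 331, 335]
156 [330, 331, 335]
157 [330, 331, 335]
158 [330, 332, 335]
159 [330, 332, 335, 336]
160 [330, 335]
161 [330, 335, 336]
162 [329, 330, 331, 335]
163 [329, 330, 331, 332, 333, 334, 335]
164 [329, 330, 331, 332, 333, 334, 335]
165 [328, 329, 332, 333, 334]
166 [327, 334, 335]
167 [327, 335]
168 [326, 327]
169 [326]
170 []
171 []
172 [334, 335]
[array([331.6, 168.8]), array([332.1, 163.7]), array([333.6, 148.3])]
```

Request:
send_rows([
  [[0, 0, 0, 0, 0, 0, 0.75], [0, 0, 0, 0, 0, 0, 0.7], [0, 0, 0, 0, 0, 0, 0.6], [0, 0, 0, 0, 0, 0, 0.5], [0, 0, 0, 0, 0, 0, 0.4]],
])

```text
clock: 41.7
ee_pos: [443.5, -292.9, 115.4]
ee_rot: [2.405, 2.02, 0.0]
wrist_force: [0.0, -0.7, 0.0]
gripper_width: 0.601
grasp_force: 0.0
```

Request:
send_rows([
  [[0, 0, 0, 0, 0, 0, 0.2], [0, 0, 0, 0, 0, 0, 0.2], [0, 0, -0.1, 0, 0, 0, 0.2], [0, 0, -0.3, 0, 0, 0, 0.2], [0, 0, -0.5, 0, 0, 0, 0.2]],
])

```text
clock: 42.2
ee_pos: [442.8, -292.4, 215.8]
ee_rot: [-2.404, -2.019, 0.001]
wrist_force: [1.7, -0.8, 0.5]
gripper_width: 0.797
grasp_force: 0.0
```

```bash
cat >> h.py <<'E'
def clips():
    s=snap('side');t=snap('top')
    for v,im in(('side',s),('top',t)):
        h=cv2.cvtColor(im,cv2.COLOR_RGB2HSV).astype(int)
        for n,a,b in(('g',45,80),('y',22,34)):
            m=((h[:,:,0]>a)&(h[:,:,0]<b)&(h[:,:,1]>120)&(h[:,:,2]>50)).astype(np.uint8);m[:130]=0
            if v=='side': m[:,:210]=0
            k,l,q,c=cv2.connectedComponentsWithStats(cv2.dilate(m,np.ones((3,3))))
            for i in range(1,k):
                if q[i,4]>40: print(v,n,q[i],c[i].round(1))
E
python3 - <<'E'
from h import *
st();clips();chain((535,-185,222,83),(642.5,-76.6,222,86.6),(642.5,-76.6,138,86.6))
import sys
s0=cv2.cvtColor(cv2.imread('pics/side0.png'),cv2.COLOR_BGR2HSV).astype(int)
m=((s0[:,:,0]>45)&(s0[:,:,0]<80)&(s0[:,:,1]>120)&(s0[:,:,2]>50))[130:200,310:380].astype(np.uint8)
k,l,q,c=cv2.connectedComponentsWithStats(cv2.dilate(m,np.ones((3,3))));print('orig',q[1:],c[1:].round(1))
E
```

```text
42.2 [ 442.8 -292.4  215.8] [ 1.7 -0.8  0.5] 0.797 0.0
side g [538 129  14  15 135] [544.3 134.1]
side y [248 180  16  27 271] [256.6 191.2]
top y [301 167  14  21 239] [307.9 177.1]
(535, -185, 222, 83) [ 0.619  0.343 -0.005] [ 0.003  0.002 -0.016] 142.0
(642.5, -76.6, 222, 86.6) [0.603 0.467 0.   ] [ 0.    0.   -0.02] 153.0
(642.5, -76.6, 138, 86.6) [ 0.   -0.    0.42] [0. 0. 0.] 84.0
orig [[ 15  16  14  18 136]
 [ 23  35   3   4  12]] [[21.1 23.4]
 [24.  36.5]]
```

Request:
send_rows([
  [[0.2, 0.11, 0, 0, 0, 0, 0.2], [0.4, 0.22, 0, 0, 0, -0.016, 0.2], [0.619, 0.343, 0, 0, 0, -0.016, 0.2], [0.619, 0.343, 0, 0, 0, -0.016, 0.2]],
])

```text
clock: 42.7
ee_pos: [535.1, -178.0, 214.6]
ee_rot: [-2.347, -2.086, -0.005]
wrist_force: [-0.0, -0.0, 0.3]
gripper_width: 0.802
grasp_force: 0.0
```

```bash
python3 - <<'E'
from h import *
st();clips();chain((642.5,-76.6,222,86.6),(642.5,-76.6,138,86.6))
E
```

```text
42.7 [ 535.1 -178.   214.6] [-0.  -0.   0.3] 0.802 0.0
side g [538 129  14  14 134] [544.3 134.1]
side g [325 148  12  17  96] [329.5 156.9]
side y [248 179  16  28 275] [256.5 191. ]
top g [396 263  18  11 126] [405.1 268. ]
top g [400 277  12   5  50] [405.8 278.9]
top y [301 167  14  21 240] [308.  177.3]
(642.5, -76.6, 222, 86.6) [ 0.587  0.484 -0.039] [-0.     0.    -0.019] 152.0
(642.5, -76.6, 138, 86.6) [ 0.   -0.    0.42] [0. 0. 0.] 84.0
```

Request:
send_rows([
  [[0.19, 0.16, -0.02, 0, 0, 0, 0.2], [0.38, 0.32, -0.03, 0, 0, -0.019, 0.2], [0.587, 0.484, -0.03, 0, 0, -0.019, 0.2], [0.587, 0.484, -0.03, 0, 0, -0.019, 0.2], [0.587, 0.484, -0.03, 0, 0, -0.019, 0.2]],
])

```text
clock: 43.3
ee_pos: [642.4, -78.5, 220.3]
ee_rot: [-2.289, -2.15, 0.003]
wrist_force: [-0.3, 0.6, -0.3]
gripper_width: 0.799
grasp_force: 0.0
```

Request:
send_rows([
  [[0, 0, 0, 0, 0, 0, 0.2], [0, 0, 0, 0, 0, 0, 0.2]],
])

```text
clock: 43.5
ee_pos: [641.4, -79.7, 221.2]
ee_rot: [-2.293, -2.147, 0.002]
wrist_force: [-0.8, -1.2, -0.0]
gripper_width: 0.8
grasp_force: 0.0
```

```bash
python3 - <<'E'
from h import *
st();chain((643,-76.6,138,86.6))
E
```

```text
43.5 [641.4 -79.7 221.2] [-0.8 -1.2 -0. ] 0.8 0.0
(643, -76.6, 138, 86.6) [0.016 0.007 0.416] [-0.     0.    -0.002] 83.0
```

Request:
send_rows([
  [[0.014, 0.007, 0.15, 0, 0, -0.002, 0.2], [0.014, 0.007, 0.3, 0, 0, -0.002, 0.2], [0.014, 0.007, 0.416, 0, 0, -0.002, 0.2], [0.014, 0.007, 0.416, 0, 0, -0.002, 0.2], [0.014, 0.007, 0.416, 0, 0, -0.002, 0.3]],
])

```text
clock: 44.0
ee_pos: [643.9, -76.4, 138.6]
ee_rot: [2.285, 2.155, -0.0]
wrist_force: [0.4, -0.0, 0.4]
gripper_width: 0.701
grasp_force: 0.0
```

Request:
send_rows([
  [[0, 0, 0, 0, 0, 0, 0.5], [0, 0, 0, 0, 0, 0, 0.6], [0, 0, 0, 0, 0, 0, 0.7], [0, 0, 0, 0, 0, 0, 0.8], [0, 0, 0, 0, 0, 0, 0.9]],
])

```text
clock: 44.5
ee_pos: [644.3, -75.2, 138.3]
ee_rot: [2.284, 2.157, 0.0]
wrist_force: [-0.4, 0.8, -0.7]
gripper_width: 0.235
grasp_force: 61.6
```

Request:
send_rows([
  [[0, 0, 0, 0, 0, 0, 0.9], [0, 0, 0, 0, 0, 0, 0.9]],
])

```text
clock: 44.7
ee_pos: [644.2, -75.3, 138.0]
ee_rot: [-2.284, -2.157, 0.0]
wrist_force: [0.1, -0.3, 0.8]
gripper_width: 0.234
grasp_force: 61.6
```

Request:
send_rows([
  [[0, -0.025, 0, 0, 0, 0, 0.9], [0, -0.025, -0.1, 0, 0, 0, 0.9], [0, -0.025, -0.25, 0, 0, 0, 0.9], [0, -0.025, -0.45, 0, 0, 0, 0.9], [0, -0.025, -0.45, 0, 0, 0, 0.9]],
])

```text
clock: 45.2
ee_pos: [642.1, -75.6, 234.4]
ee_rot: [2.277, 2.151, 0.01]
wrist_force: [0.4, -0.3, -0.6]
gripper_width: 0.233
grasp_force: 61.6
```

```bash
python3 - <<'E'
from h import *
st();chain((565,-170,226,84),(495,-265,226,82),(425.6,-365.6,224,80))
E
```

```text
45.2 [642.1 -75.6 234.4] [ 0.4 -0.3 -0.6] 0.233 61.6
(565, -170, 226, 84) [-0.493 -0.358  0.039] [0.004 0.001 0.015] 122.0
(495, -265, 226, 82) [-0.509 -0.298 -0.   ] [-0.    -0.     0.011] 118.0
(425.6, -365.6, 224, 80) [-0.546 -0.274  0.01 ] [ 0.    -0.     0.011] 122.0
```

Request:
send_rows([
  [[-0.16, -0.12, 0, 0, 0, 0, 0.9], [-0.32, -0.24, 0, 0, 0, 0, 0.9], [-0.493, -0.358, 0.02, 0, 0, 0.015, 0.9], [-0.493, -0.358, 0.02, 0, 0, 0.015, 0.9]],
])

```text
clock: 45.6
ee_pos: [558.2, -172.5, 223.1]
ee_rot: [-2.338, -2.096, 0.007]
wrist_force: [-0.3, 0.3, -0.1]
gripper_width: 0.231
grasp_force: 61.6
```

Request:
send_rows([
  [[-0.17, -0.1, 0, 0, 0, 0, 0.9], [-0.34, -0.2, 0, 0, 0, 0.011, 0.9], [-0.509, -0.298, 0, 0, 0, 0.011, 0.9], [-0.509, -0.298, 0, 0, 0, 0.011, 0.9]],
])

```text
clock: 46.0
ee_pos: [489.8, -267.3, 223.6]
ee_rot: [-2.374, -2.057, 0.004]
wrist_force: [1.0, 0.4, -0.5]
gripper_width: 0.232
grasp_force: 61.6
```

Request:
send_rows([
  [[-0.18, -0.09, 0, 0, 0, 0, 0.9], [-0.36, -0.18, 0, 0, 0, 0.011, 0.9], [-0.546, -0.274, 0, 0, 0, 0.011, 0.9], [-0.546, -0.274, 0, 0, 0, 0.011, 0.9], [-0.546, -0.274, 0, 0, 0, 0.011, 0.9]],
])

```text
clock: 46.5
ee_pos: [423.0, -364.7, 223.6]
ee_rot: [-2.406, -2.018, -0.002]
wrist_force: [-0.0, 0.2, -1.1]
gripper_width: 0.235
grasp_force: 61.5
```

Request:
send_rows([
  [[0, 0, 0, 0, 0, 0, 0.9], [0, 0, 0, 0, 0, 0, 0.9]],
])

```text
clock: 46.7
ee_pos: [423.8, -363.6, 224.0]
ee_rot: [-2.403, -2.023, -0.001]
wrist_force: [0.3, 0.3, -0.8]
gripper_width: 0.229
grasp_force: 61.5
```

```bash
python3 - <<'E'
from h import *
st();chain((425.8,-365.6,114.5,80))
E
```

```text
46.7 [ 423.8 -363.6  224. ] [ 0.3  0.3 -0.8] 0.229 61.5
(425.8, -365.6, 114.5, 80) [-0.008  0.012  0.547] [ 0.    -0.     0.001] 109.0
```

Request:
send_rows([
  [[-0.008, 0.012, 0.15, 0, 0, 0, 0.9], [-0.008, 0.012, 0.3, 0, 0, 0, 0.9], [-0.008, 0.012, 0.4, 0, 0, 0, 0.9], [-0.008, 0.012, 0.48, 0, 0, 0, 0.9], [-0.008, 0.012, 0.543, 0, 0, 0, 0.9]],
])

```text
clock: 47.2
ee_pos: [425.5, -365.7, 114.4]
ee_rot: [-2.403, -2.022, -0.0]
wrist_force: [0.1, -0.4, -0.2]
gripper_width: 0.233
grasp_force: 61.6
```

Request:
send_rows([
  [[0, 0, 0, 0, 0, 0, 0.9], [0, 0, 0, 0, 0, 0, 0.9], [0, 0, 0, 0, 0, 0, 0.9]],
])

```text
clock: 47.5
ee_pos: [425.4, -367.2, 116.4]
ee_rot: [2.404, 2.02, -0.0]
wrist_force: [-0.1, -0.3, -0.6]
gripper_width: 0.235
grasp_force: 61.4
```

```bash
python3 - <<'E'
from h import *
st();chain((430.3,-366.5,114.5,80))
E
```

```text
47.5 [ 425.4 -367.2  116.4] [-0.1 -0.3 -0.6] 0.235 61.4
(430.3, -366.5, 114.5, 80) [0.008 0.023 0.01 ] [0.    0.    0.001] 5.0
```

Request:
send_rows([
  [[0, 0.008, 0.008, 0, 0, 0, 0.9], [0, 0.016, 0.008, 0, 0, 0, 0.9], [0, 0.024, 0.008, 0, 0, 0, 0.9], [0, 0.024, 0.008, 0, 0, 0, 0.9], [0, 0.024, 0.008, 0, 0, 0, 0.9]],
])

```text
clock: 48.0
ee_pos: [429.8, -367.9, 114.0]
ee_rot: [2.405, 2.021, -0.0]
wrist_force: [-0.1, 0.7, 0.4]
gripper_width: 0.238
grasp_force: 61.4
```

Request:
send_rows([
  [[0, 0, 0, 0, 0, 0, 0.75], [0, 0, 0, 0, 0, 0, 0.7], [0, 0, 0, 0, 0, 0, 0.6], [0, 0, 0, 0, 0, 0, 0.5], [0, 0, 0, 0, 0, 0, 0.4]],
])

```text
clock: 48.5
ee_pos: [430.0, -368.0, 114.0]
ee_rot: [2.405, 2.02, 0.0]
wrist_force: [0.6, 1.4, -0.6]
gripper_width: 0.6
grasp_force: 0.0
```

Request:
send_rows([
  [[0, 0, 0, 0, 0, 0, 0.2], [0, 0, 0, 0, 0, 0, 0.2], [0, 0, -0.1, 0, 0, 0, 0.2], [0, 0, -0.3, 0, 0, 0, 0.2], [0, 0, -0.5, 0, 0, 0, 0.2]],
])

```text
clock: 49.0
ee_pos: [429.3, -367.4, 214.3]
ee_rot: [-2.404, -2.019, 0.0]
wrist_force: [0.9, 0.2, 0.2]
gripper_width: 0.793
grasp_force: 0.0
```

Request:
send_rows([
  [[-0.2, -0.1, -0.1, 0, 0, 0, 0.2], [-0.4, -0.3, -0.2, 0, 0, 0, 0.2], [-0.6, -0.5, -0.2, 0, 0, 0, 0.2], [-0.6, -0.6, -0.2, 0, 0, 0, 0.2], [-0.6, -0.6, -0.2, 0, 0, 0, 0.2]],
])

```text
clock: 49.5
ee_pos: [287.0, -466.4, 254.2]
ee_rot: [-2.409, -2.015, 0.003]
wrist_force: [0.1, 0.0, -0.4]
gripper_width: 0.799
grasp_force: 0.0
```

```bash
python3 - <<'E'
from h import *
st();clips()
t=snap('top');t0=cv2.imread('pics/top0.png')[:,:,::-1]
s=snap('side');s0=cv2.imread('pics/side0.png')[:,:,::-1]
for nm,im,i0,(x0,y0,x1,y1) in(('top g',t,t0,(388,258,418,284)),('top y',t,t0,(424,264,452,292)),('side g',s,s0,(322,143,345,172)),('side y',s,s0,(330,128,350,156)),('bar',t,t0,(240,255,295,272))):
    T=i0[y0:y1,x0:x1].copy();W=im[y0-10:y1+10,x0-10:x1+10].copy()
    r=cv2.matchTemplate(W,T,cv2.TM_CCOEFF_NORMED);q=cv2.minMaxLoc(r);print(nm,round(q[1],2),np.array(q[3])-10)
g=cv2.cvtColor(t[205:240,220:325],cv2.COLOR_RGB2GRAY)
k,l,q,c=cv2.connectedComponentsWithStats((g<60).astype(np.uint8));print([(q[i,4],(c[i]+[220,205]).round(1)) for i in range(1,k) if q[i,4]>8])
print('exp top centres',proj('top',(561.8,83.6,80)),proj('top',(557,-1,80)))
E
```

```text
49.5 [ 287.  -466.4  254.2] [ 0.1  0.  -0.4] 0.799 0.0
side g [538 129  14  14 132] [544.2 134. ]
side g [325 148  12  17  96] [329.5 156.7]
side y [332 133  13  26 186] [338.4 143.4]
top g [402 263  12  11  79] [407.7 266.7]
top g [400 277  12   5  50] [405.8 278.9]
top y [431 270  20  17 187] [439.8 276.4]
top y [437 284  13   6  61] [443.  286.4]
top g 0.97 [-1  0]
top y 0.99 [0 0]
side g 0.91 [0 2]
side y 0.89 [0 1]
bar 1.0 [0 0]
[(np.int32(30), array([233.5, 216.5])), (np.int32(26), array([271.1, 219.7])), (np.int32(28), array([307.7, 224.4]))]
exp top centres [232.72879962 217.12027473] [270.53112184 220.15681265]
```

```bash
python3 -c "
from workcell import arm
print(arm.close_job())"
```

```text
the job is handed in; nothing more can be done
None
```

I did every step and handed the job in at about 50 s: both spools are on their spindles, the tray was held at 35° for over 2 s and lowered level, and the yellow and green clips are back on the rail (no verdict came back; the green clip sits a few mm lower than before, which should be within limits).

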